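# Weigh the vial hemmed in by bottles

## Robot

A 6-joint arm with a two-finger parallel gripper is mounted at the origin on a cart in front of the work surface, level with it; the furniture and walls round the work are solid. World frame = base frame: x ahead of the robot, y to its left, z up, the work surface at z = 0. Lengths are in m, angles in degrees, forces in N, time in s.
With the tool pointing down it reaches from about 0.25 to 0.725 m from the base axis. Payload 4 kg.
Tool frame: the origin (TCP) lies between the finger pads; the fingertips stand 11 mm ahead of it and the grasp point (between the pads) lies 8 mm behind it; x points along the fingers, y is the direction in which the jaws open and shut, and the axes are right-handed (so a half turn about x gives the same grasp; the last joint's range is limited). The gripper opens to 85 mm and grips with 20 to 120 N. Pads are 22 mm wide; open, the fingers measure 114 mm over their backs; the gripper's body (76 mm by 85 mm) begins 54 mm behind the grasp point. The pads swing forward as they close: fully open they stand 13 mm farther back than shut.
Start: joints at [71.505, 13.785, 0.286, 76.501, 0, 90], TCP at [0.159, 0.474, 0.242] pointing down, gripper open.
Joint ranges: [-155.79, 155.79], [-60.16, 107.12], [-62.33, 73.08], [-114, 123.19], [-81.49, 82.49], [-180, 180]. Speed limits (degrees/s): [159.86, 159.86, 180, 180, 180, 180].

## Interface

Orientations are given as [roll, pitch, yaw] about the fixed x, y, z axes, in that order (R = Rz(yaw) Ry(pitch) Rx(roll)).
In Python, from cell import observe, snapshot, finish_job gives the robot as it stands.
- The arm moves only by the shell command python3 -m jog 'ROWS'. ROWS is JSON, a list of rows, each a list of 3 entries, a list of its own where there are three numbers: the shift along the tool's x, y, z in m, then the turn, a rotation vector about the tool's x, y, z in degrees, then the finger opening in m, from 0 to 0.0854. In form: [[[x, y, z], [wx, wy, wz], claw], ...]. A call has 1 to 8 rows; each row shifts and turns the pose as measured when the row begins, along the tool's axes as they then stand; what a row does not reach is not made up. A row lasts 1/10 s, in which the tool goes at most 50 mm and 8.59 degrees, less where a joint would pass 70% of its speed; a pose out of reach is approached as far as the arm can. A call with a gripper value outside its range is refused whole. The fingers move at their own pace and stop on an object; the grip force is fixed at half the most. Time passes only in rows, so rows that do not move let the fingers close. It gives the time, the measured TCP pose, the force and the opening at its end, in the units of the state.
- observe(): the state, without advancing time (a new reading comes with each control period).
- snapshot(name): name is "side" or "top" or "wrist"; returns a dict with "frame" (420x560x3 uint8, red, green, blue), "camera_matrix" (3x3 intrinsics, pixels), "position" and "attitude" of the camera in the world; the wrist camera has in their place "mount" (4x4, takes a point from camera to tool coordinates, whose origin is the TCP and whose axes are the tool frame's). Camera axes: x right, y down, z forward; pixel columns grow to the right and rows downward; lengths in m; the calibration is good to about 2 mm. The wrist camera is an equidistant fisheye: a pixel r from the principal point sees the ray r / f radians off the axis. A picture is of the moment at which its call begins: read the wrist's pose just before it. There is no depth.
- finish_job(): hands the job in, once; it reports no verdict.
The state is a dict: "t": time; "joint_positions": joint angles; "dq": joint speeds; "tau": joint torques, N m; "position": TCP position; "tool_rot": TCP orientation; "contact_force": force on the tool from outside, world axes, zero at the start; "moment": the same for the moment, N m; "gripper_width": opening from 0.0 (shut) to 1.0 (fully open).
Only numpy, scipy, OpenCV 4.12 (cv2) and the standard library are available. Lean on these libraries where they do the work, as an engineer would, in place of code of your own. Each camera call takes 0.05 s, during which the arm holds its last target.

## Task

Fetch the blue-capped vial from between the three bottles on the green mat: first set all three bottles aside, standing on the round cork mat, then stand the vial in the middle of the balance's steel pan, and then put every bottle back on the very ring of the green mat where it stood at the start. Set things down gently (do not let them drop), tip nothing over, and leave the flask, the white-capped vial and the timer alone.

Things in the scene. Friction and masses are not known exactly. Their poses are not given: they have to be found in the camera images.
- pink_bottle: closed reagent bottle, clear with pink contents and a pink cap; body 48 mm in diameter up to a shoulder at 68 mm, total height 113 mm, 0.16 kg. Cap 29 mm in diameter, graspable from 86 to 110 mm above the underside. Loose; stands upright on one of the three rings of home_mat. Origin: centre of its underside, z up along the bottle.
- yellow_bottle: closed reagent bottle, clear with pale yellow contents and a yellow cap; body 56 mm in diameter up to a shoulder at 78 mm, total height 130 mm, 0.24 kg. Cap 32 mm in diameter, graspable from 98 to 125 mm above the underside. Loose; stands upright on one of the three rings of home_mat. Origin: centre of its underside, z up along the bottle.
- dark_bottle: closed reagent bottle, brown with a black cap; body 56 mm in diameter up to a shoulder at 84 mm, total height 141 mm, 0.26 kg. Cap 32 mm in diameter, graspable from 105 to 135 mm above the underside. Loose; stands upright on one of the three rings of home_mat. Origin: centre of its underside, z up along the bottle.
- blue_vial: small sample vial with a blue cap and yellowish contents, 54 mm high, glass 27 mm and cap 29 mm in diameter, cap from about 40 mm up to the top, 0.03 kg. Loose; stands upright at the centre of home_mat with less than 12 mm between it and each bottle, so there is no room for fingers until the bottles are gone. Origin: centre of its underside, z up.
- home_mat: fixed flat round green rubber mat, 164 mm in diameter, 4 mm thick, with three white ring outlines (65 mm in diameter) whose centres lie 48 mm from the mat's centre, 120 degrees apart (one along its own +x). Origin: centre of its underside, on the worktop.
- cork_mat: fixed flat round plain cork mat, 164 mm in diameter, 4 mm thick, empty at the start: the place to set bottles aside; all three fit if their centres stand about 48 mm from its centre, 120 degrees apart. Origin: centre of its underside, on the worktop.
- balance: fixed white compact balance, 112 x 84 mm, housing 20 mm high, with a round flat steel pan 72 mm in diameter whose top is 26 mm above the worktop; display and keys lie on its own -x side. Origin: on the worktop under the centre of the pan.
- flask: conical flask with pink contents, 82 mm in diameter, 131 mm high, a bystander to be left alone. Origin: centre of its underside.
- white_vial: small vial with a white cap, 29 mm in diameter, 51 mm high, a bystander to be left alone. Origin: centre of its underside.
- timer: white square timer lying face up, 62 x 62 x 19 mm, a bystander to be left alone. Origin: centre of its underside.
There are look-alikes about, which are no part of the job. Of the things like the pink_bottle, leave any that is orange; of the rest the smaller one is meant.

How it is judged:
By the outcome, as a careful person would: the job done as asked, in the order asked, and still so for the second after the job is handed in, with the robot touching nothing.
It also fails if it takes over 136 s, if anything falls off the work surface, if the arm or the gripper's body presses on something with over 40 N, if the wrist force passes 120 N, or if a joint passes its speed limit or range.

## Working session

There is one attempt and no reset: what is moved stays moved. The work goes in short steps, Python scripts to look and compute and a shell command to move; the robot and the scene stay as the last step left them, time stands still between calls to the robot, and variables do not carry over. Pictures are saved under pics/ and viewed, and the job is handed in when it is done.

```bash
ls; mkdir -p pics
python3 - <<'E'
from cell import observe,snapshot
import cv2,numpy as np
s=observe();print(s)
for n in ['top','side','wrist']:
    d=snapshot(n);cv2.imwrite(f'pics/{n}0.png',d['frame'][:,:,::-1])
    print(n,{k:np.round(np.array(v),4).tolist() for k,v in d.items() if k!='frame'})
E
```

```text
pics
{'t': 0.0, 'joint_positions': array([7.15036319e+01, 1.38321349e+01, 2.12956132e-01, 7.64993864e+01,
       1.40255842e-03, 9.00018440e+01]), 'dq': array([-0.03810979,  0.07010099, -0.0085579 ,  0.06924712, -0.05414261,
        0.0895292 ]), 'tau': array([ 3.47891355e-04, -3.72318327e+01,  2.52407849e+01,  1.70116522e-02,
       -9.91597221e-05, -2.59610786e-07]), 'position': array([0.15842524, 0.47360548, 0.24140841]), 'tool_rot': array([ -90.67590018,   89.88142659, -109.1741137 ]), 'contact_force': array([0.49064783, 0.49178759, 0.3980463 ]), 'moment': array([ 0.00855046, -0.00927536,  0.06291599]), 'gripper_width': 0.9970321400982132}
top {'camera_matrix': [[411.1154, 0.0, 285.8686], [0.0, 411.1154, 204.9089], [0.0, 0.0, 1.0]], 'position': [0.303, 0.2364, 1.0771], 'attitude': [-168.3773, -0.1433, -90.9896]}
side {'camera_matrix': [[395.4942, 0.0, 279.3063], [0.0, 395.4942, 206.5145], [0.0, 0.0, 1.0]], 'position': [0.1693, -0.4273, 0.5549], 'attitude': [-126.1511, -0.8974, -26.9384]}
wrist {'camera_matrix': [[325.1923, 0.0, 278.1294], [0.0, 325.1923, 207.2531], [0.0, 0.0, 1.0]], 'mount': [[0.0005, -0.2628, 0.9649, -0.1323], [1.0, 0.0015, -0.0001, -0.0002], [-0.0014, 0.9649, 0.2628, -0.0665], [0.0, 0.0, 0.0, 1.0]]}
```

View pics/top0.png

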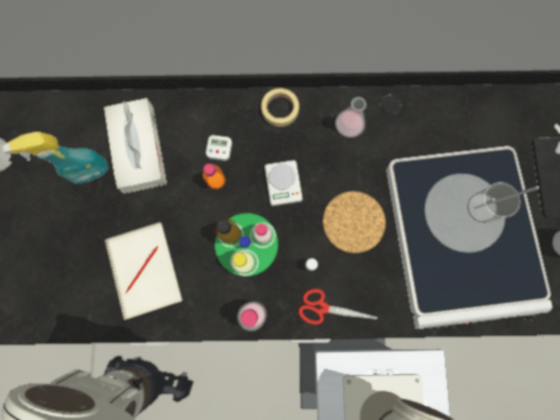

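View pics/side0.png

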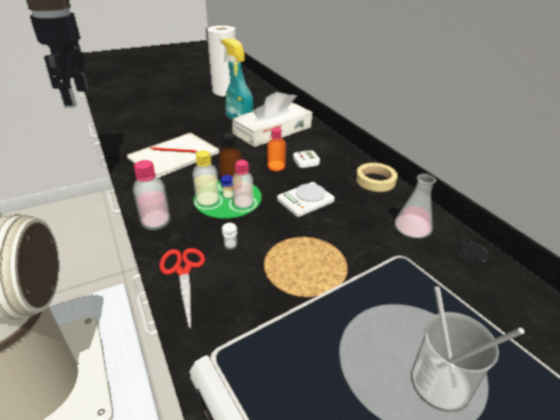

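View pics/wrist0.png

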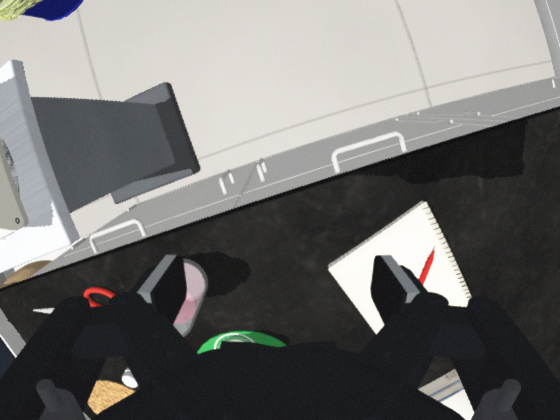

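The top view shows the green mat at about (247,244), with the dark cap at (224,228), the pink cap at (261,230), the yellow cap at (240,260) and the blue cap at (245,242). The cork mat is at (354,222), the balance pan at (283,177) and the white vial at (311,264).

Pink candidates in the top view are (261,230) on the mat, the large one at (251,317), and the orange one at (212,172). The one on the mat fits, being the smaller non-orange bottle. I'll confirm it in a crop.

```bash
cat > h.py <<'E'
import numpy as np,cv2
from scipy.spatial.transform import Rotation as R
from cell import observe,snapshot
def rot(e): return R.from_euler('xyz',e,degrees=True).as_matrix()
class Cam:
    def __init__(s,name):
        st=observe(); d=snapshot(name); s.name=name; s.img=d['frame'][:,:,::-1].copy(); s.K=np.array(d['camera_matrix'])
        if name=='wrist':
            M=np.array(d['mount']); RT=rot(st['tool_rot']); s.R=RT@M[:3,:3]; s.p=RT@M[:3,3]+st['position']
        else: s.R=rot(d['attitude']); s.p=np.array(d['position'])
    def ray(s,u,v):
        x=(u-s.K[0,2])/s.K[0,0]; y=(v-s.K[1,2])/s.K[1,1]
        if s.name=='wrist':
            r=np.hypot(x,y); k=np.sin(r)/max(r,1e-9); c=np.array([x*k,y*k,np.cos(r)])
        else: c=np.array([x,y,1.])
        return s.R@c
    def plane(s,u,v,z):
        d=s.ray(u,v); return s.p+d*(z-s.p[2])/d[2]
    def proj(s,P):
        c=s.R.T@(np.array(P)-s.p)
        if s.name=='wrist':
            r=np.hypot(c[0],c[1]); th=np.arctan2(r,c[2]); q=c[:2]/max(r,1e-9)*th
        else: q=c[:2]/c[2]
        return np.array([q[0]*s.K[0,0]+s.K[0,2],q[1]*s.K[1,1]+s.K[1,2]])
def pose():
    st=observe(); return np.array(st['position']),rot(st['tool_rot']),st
def blobs(cam,lo,hi,roi=None,minA=8):
    hsv=cv2.cvtColor(cam.img,cv2.COLOR_BGR2HSV); m=cv2.inRange(hsv,np.array(lo),np.array(hi))
    if roi: 
        k=np.zeros_like(m);x0,y0,x1,y1=roi;k[y0:y1,x0:x1]=255;m&=k
    n,l,s,c=cv2.connectedComponentsWithStats(m)
    return sorted([(int(s[i,4]),s[i,:4].tolist(),c[i].round(1).tolist()) for i in range(1,n) if s[i,4]>=minA],reverse=True),m
E
python3 - <<'E'
from h import *
t=Cam('top');s=Cam('side')
cr=t.img[150:340,180:420];cv2.imwrite('pics/c1.png',cv2.resize(cr,(760,600),interpolation=cv2.INTER_CUBIC))
cr=s.img[120:310,110:350];cv2.imwrite('pics/c2.png',cv2.resize(cr,(760,600),interpolation=cv2.INTER_CUBIC))
for c,roi in((t,None),(s,None)):
    print(c.name)
    for nm,lo,hi in(('green',(50,120,60),(80,255,255)),('blue',(110,120,60),(130,255,255)),('yellow',(22,150,120),(32,255,255)),('pink',(160,140,120),(176,255,255)),('cork',(8,80,100),(22,190,255))):
        print(nm,blobs(c,lo,hi,minA=20)[0][:4])
E
```

```text
top
green [(469, [248, 237, 30, 38], [265.1, 255.7]), (391, [230, 213, 39, 23], [247.5, 220.4]), (390, [214, 237, 30, 38], [224.8, 254.4])]
blue [(81, [240, 237, 10, 10], [244.5, 241.3])]
yellow [(343, [13, 133, 44, 21], [41.1, 144.5]), (115, [234, 254, 12, 12], [239.6, 259.4])]
pink [(181, [242, 310, 15, 16], [249.0, 317.6]), (102, [204, 164, 11, 11], [209.0, 169.0]), (66, [257, 225, 9, 9], [260.9, 229.2])]
cork [(3118, [322, 191, 64, 63], [353.8, 221.6]), (191, [265, 91, 30, 28], [280.6, 101.4]), (142, [221, 223, 17, 18], [231.0, 233.9])]
side
green [(441, [197, 198, 55, 21], [222.7, 211.4]), (123, [253, 185, 9, 22], [257.1, 194.3]), (25, [232, 202, 14, 8], [236.5, 206.8])]
blue [(106, [220, 175, 12, 11], [226.1, 179.9])]
yellow [(228, [223, 40, 22, 22], [234.8, 50.7]), (169, [197, 152, 14, 14], [203.0, 158.2])]
pink [(325, [134, 161, 20, 20], [143.8, 170.3]), (164, [236, 159, 13, 15], [241.8, 166.3]), (76, [272, 128, 9, 10], [276.0, 132.7])]
cork [(3971, [264, 236, 84, 62], [304.9, 266.1]), (566, [357, 162, 41, 30], [376.1, 175.7]), (21, [226, 185, 10, 5], [231.4, 187.1])]
```

View pics/c1.png

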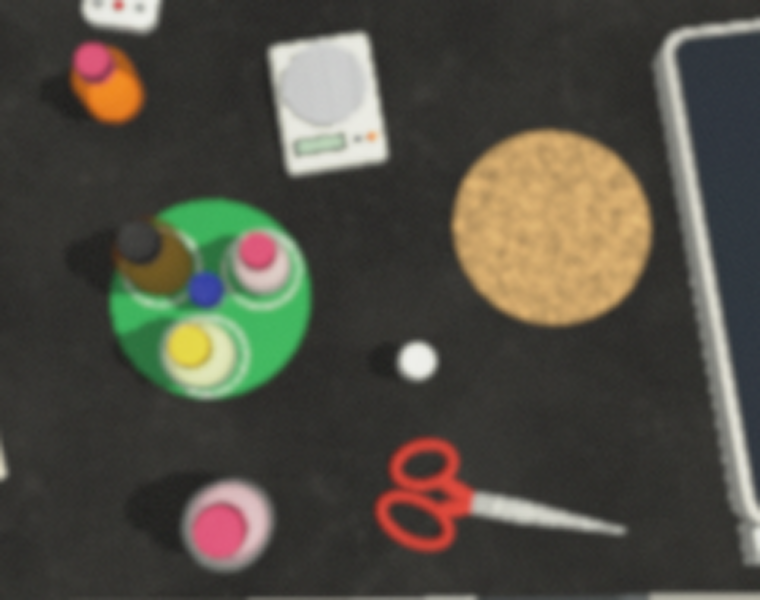

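View pics/c2.png

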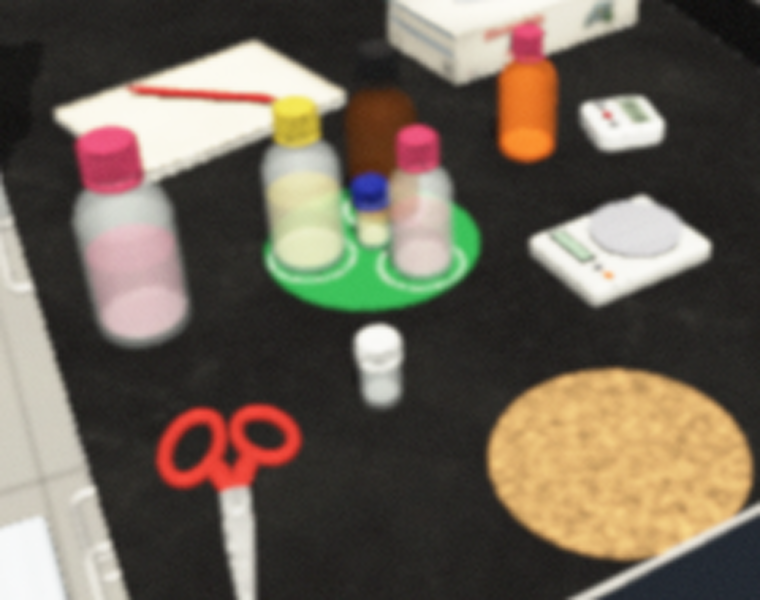

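The crops confirm that the mat's pink bottle, at (261,229), is clear pink and clearly smaller than the one at (249,318).

```bash
cat > m.py <<'E'
from h import *
t=Cam('top');s=Cam('side')
def disc(c,m,z):
    cs=np.vstack(cv2.findContours(m,cv2.RETR_EXTERNAL,cv2.CHAIN_APPROX_NONE)[0]); h=cv2.convexHull(cs)
    P=np.array([c.plane(u,v,z)[:2] for u,v in h[:,0]])
    A=np.c_[2*P,np.ones(len(P))];x=np.linalg.lstsq(A,(P**2).sum(1),rcond=None)[0]
    return x[:2].round(4),round(float(np.sqrt(x[2]+x[0]**2+x[1]**2)),4)
def capc(c,b,z):
    # bbox centre of cap blob ray-cast at cap mid height
    x,y,w,h=b; return c.plane(x+w/2-.5,y+h/2-.5,z)[:2].round(4)
_,g=blobs(t,(50,120,60),(80,255,255),(200,200,290,285));print('mat top',disc(t,g,.004))
_,g=blobs(t,(8,60,90),(24,200,255),(315,180,395,260));print('cork top',disc(t,g,.004))
_,g=blobs(s,(8,60,90),(24,200,255),(255,225,355,305));print('cork side',disc(s,g,.004))
def tri(a,b):
    d1=t.ray(*a);d1/=np.linalg.norm(d1);d2=s.ray(*b);d2/=np.linalg.norm(d2)
    k=np.linalg.lstsq(np.c_[d1,-d2],s.p-t.p,rcond=None)[0]
    return ((t.p+d1*k[0]+s.p+d2*k[1])/2).round(4),round(float(np.linalg.norm(t.p+d1*k[0]-s.p-d2*k[1])),4)
H=cv2.cvtColor
for nm,lo,hi,rt,rs,z in(('blue',(110,100,50),(130,255,255),(230,230,260,255),(215,170,240,195),.053),
  ('yellow',(22,120,100),(34,255,255),(228,248,252,272),(190,145,220,170),.120),
  ('pink',(160,120,100),(178,255,255),(250,220,272,245),(230,155,256,180),.104)):
    a=blobs(t,lo,hi,rt)[0][0];b=blobs(s,lo,hi,rs)[0][0]
    print(nm,a,b,capc(t,a[1],z),capc(s,b[1],z),tri(a[2],b[2]))
E
python3 m.py
python3 - <<'E'
from h import *
t=Cam('top');s=Cam('side')
cv2.imwrite('pics/d1.png',cv2.resize(t.img[205:280,205:285],(800,750),interpolation=cv2.INTER_CUBIC)[:600])
cv2.imwrite('pics/d2.png',cv2.resize(s.img[125:225,185:285],(600,600),interpolation=cv2.INTER_CUBIC))
cv2.imwrite('pics/d3.png',cv2.resize(t.img[150:210,255:315],(600,600),interpolation=cv2.INTER_CUBIC))
E
```

```text
mat top (array([0.4219, 0.3352]), 0.0828)
cork top (array([0.4768, 0.0509]), 0.0843)
cork side (array([0.4778, 0.0483]), 0.0839)
blue (82, [240, 237, 10, 10], [244.5, 241.2]) (110, [220, 175, 12, 11], [226.2, 180.0]) [0.4221 0.335 ] [0.4212 0.3314] (array([0.4237, 0.3352, 0.0501]), 0.0011)
yellow (142, [233, 253, 14, 13], [239.6, 259.3]) (198, [196, 151, 16, 15], [203.0, 158.3]) [0.3739 0.34  ] [0.376 0.337] (array([0.3744, 0.3398, 0.118 ]), 0.0022)
pink (80, [256, 225, 10, 10], [260.8, 229.3]) (184, [235, 159, 14, 16], [241.6, 166.3]) [0.4442 0.292 ] [0.4478 0.2918] (array([0.446 , 0.2908, 0.1052]), 0.0031)
```

View pics/d1.png

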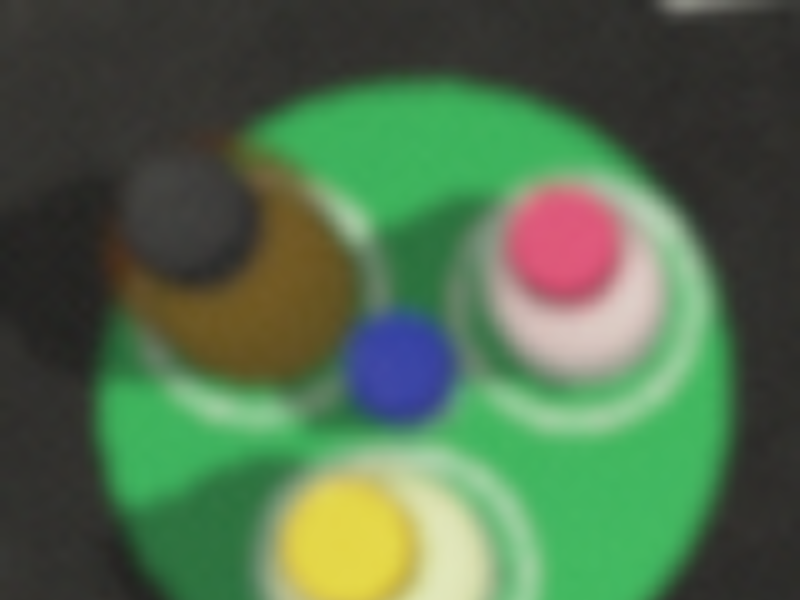

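View pics/d2.png

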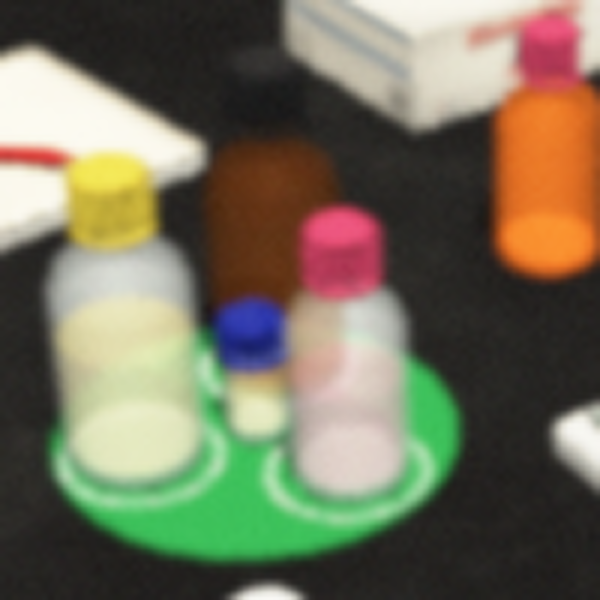

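View pics/d3.png

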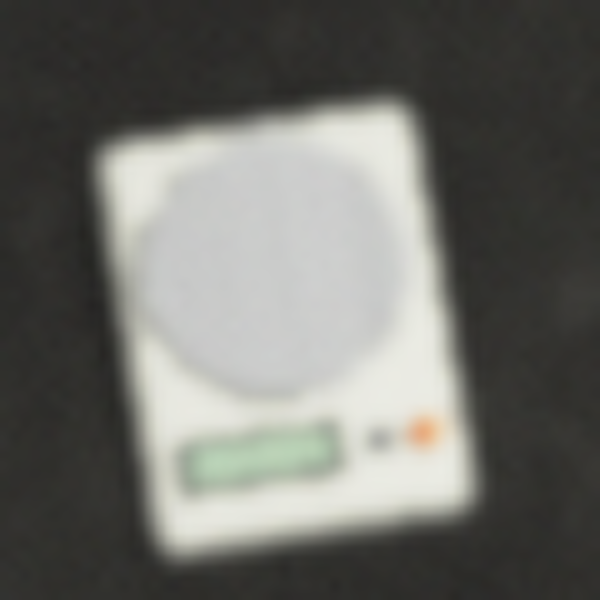

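Run:
```python
from h import *
t=Cam('top');s=Cam('side')
c=np.array([.4219,.3352])
for n,u,v in(('pink',262.45,234.85),('yel',244.6,262.8),('dark',229.5,233.8)):
    p=t.plane(u,v,.004)[:2];d=p-c;print(n,'ring',p.round(4),np.hypot(*d).round(4),np.degrees(np.arctan2(d[1],d[0])).round(1))
print('dark cap',t.plane(223.6,226.1,.145)[:2].round(4))
print('dark cap side',[s.plane(185+262/6-.4,125+68/6-.4,.145)[:2].round(4)])
print('pan',t.plane(281.5,176.5,.026)[:2].round(4))
for n,u,v,z in(('white',311,264,.05),('big pink',249,317,.15),('orange',209,169,.12),('timer',219,148,.019),('flask',350,123,.0)):print(n,t.plane(u,v,z)[:2].round(3))
# white-pan side: fit
hsv=cv2.cvtColor(s.img,cv2.COLOR_BGR2HSV)
cv2.imwrite('pics/d4.png',cv2.resize(s.img[170:230,265:345],(800,600),interpolation=cv2.INTER_CUBIC))
```

```text
pink ring [0.4445 0.2927] 0.0481 -62.0
yel ring [0.3725 0.3393] 0.0496 175.2
dark ring [0.4487 0.3792] 0.0515 58.7
dark cap [0.4475 0.3741]
dark cap side [array([0.4483, 0.3683])]
pan [0.5961 0.2402]
white [0.364 0.17 ]
big pink [0.246 0.315]
orange [0.592 0.415]
timer [0.681 0.408]
flask [0.755 0.047]
```

View pics/d4.png

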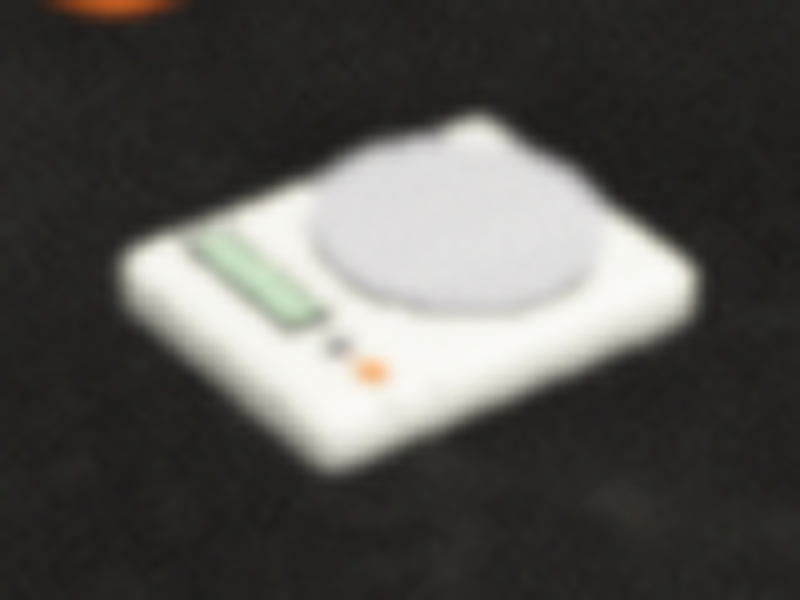

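```bash
cat > go.py <<'E'
# usage: go.py x y z jawdeg  -> shift in tool axes (mm) and turn rotvec (deg) from the current pose
import sys;from h import *
x,y,z,a=map(float,sys.argv[1:5])
p,Rt,st=pose()
best=None
for k in(0,180):
    th=np.radians(a+k);yv=np.array([np.cos(th),np.sin(th),0]);xv=np.array([0,0,-1.]);Rg=np.c_[xv,yv,np.cross(xv,yv)]
    rv=R.from_matrix(Rt.T@Rg).as_rotvec(degrees=True)
    if len(sys.argv)>5: print(k,rv.round(1))
    if best is None or np.linalg.norm(rv)<np.linalg.norm(best[0]):best=(rv,Rg)
d=np.array([x,y,z])-p
print('t',round(st['t'],2),'pos',p.round(4),'jaw',np.degrees(np.arctan2(Rt[1,1],Rt[0,1])).round(1),'j1,j6',st['joint_positions'][[0,5]].round(1),'w',round(st['gripper_width']*85.4,1),'F',st['contact_force'].round(1))
print('shift now-axes mm',(Rt.T@d*1000).round(1),'| goal-axes',(best[1].T@d*1000).round(1),'turn',best[0].round(1))
E
python3 - <<'E'
import sys;sys.path.insert(0,'.')
from h import *
s=Cam('side');print('pan side',s.plane(310.1,191.7,.026)[:2])
p,Rt,st=pose();print(Rt.round(3))
E
python3 go.py .374 .338 .24 88 v; python3 go.py .4445 .292 .24 28 v;python3 go.py .4445 .292 .24 148 v
```

```text
pan side [0.59848234 0.23610563]
[[ 0.     0.317  0.948]
 [ 0.     0.948 -0.317]
 [-1.     0.     0.   ]]
0 [-16.5   0.   -0. ]
180 [163.5  -0.   -0. ]
t 0.6 pos [0.1586 0.4742 0.2423] jaw 71.5 j1,j6 [71.5 90. ] w 85.6 F [-0.8  0.9  0.3]
shift now-axes mm [  2.3 -60.8 247.5] | goal-axes [   2.3 -128.6  220. ] turn [-16.5   0.   -0. ]
0 [43.5  0.  -0. ]
180 [-136.5    0.     0. ]
t 0.6 pos [0.1586 0.4742 0.2423] jaw 71.5 j1,j6 [71.5 90. ] w 85.6 F [-0.8  0.9  0.3]
shift now-axes mm [  2.3 -82.1 328.9] | goal-axes [  2.3 166.9 295.1] turn [43.5  0.  -0. ]
0 [-76.5   0.   -0. ]
180 [103.5  -0.   -0. ]
t 0.6 pos [0.1586 0.4742 0.2423] jaw 71.5 j1,j6 [71.5 90. ] w 85.6 F [-0.8  0.9  0.3]
shift now-axes mm [  2.3 -82.1 328.9] | goal-axes [   2.3 -339.    -3. ] turn [-76.5   0.   -0. ]
```

```bash
python3 -m jog '[[[0,0,0],[-8.25,0,0],0.0854],[[0,0,0],[-8.25,0,0],0.0854],[[0,-0.021,0.036],[0,0,0],0.0854],[[0,-0.021,0.036],[0,0,0],0.0854],[[0,-0.021,0.036],[0,0,0],0.0854],[[0,-0.021,0.036],[0,0,0],0.0854],[[0,-0.021,0.036],[0,0,0],0.0854],[[0,-0.021,0.036],[0,0,0],0.0854]]'; python3 go.py .375 .338 .107 88
python3 - <<'E'
from h import *
c=Cam('wrist');cv2.imwrite('pics/w1.png',c.img)
for P in((.374,.34,.134),(.375,.338,.134),(.4222,.334,.058)):print(c.proj(P).round(1))
E
```

```text
t: 1.4
position: [0.3751, 0.344, 0.2426]
tool_rot: [82.3, 89.8, 81.8]
contact_force: [1.0, 0.7, -1.1]
gripper_width: 1.004
t 1.4 pos [0.3751 0.344  0.2426] jaw 89.5 j1,j6 [42.4 42.9] w 85.8 F [ 1.   0.7 -1.1]
shift now-axes mm [ 1.356e+02 -6.500e+00 -1.000e-01] | goal-axes [135.6  -6.    0.2] turn [ 1.5  0.  -0.2]
[272.6 207.1]
[270.  208.4]
[268.3 232.8]
```

View pics/w1.png

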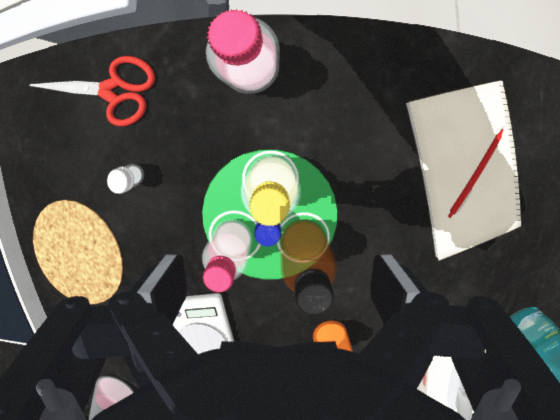

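The wrist view shows everything: yellow cap (269,203), blue (268,233), pink cap (219,273), dark cap (314,291), green mat centred at about (270,214), and cork at about (78,251). I'll measure from it.

Run:
```python
from h import *
c=Cam('wrist')
def fit(P):
    A=np.c_[2*P,np.ones(len(P))];x=np.linalg.lstsq(A,(P**2).sum(1),rcond=None)[0];return x[:2].round(4),np.sqrt(x[2]+x[0]**2+x[1]**2).round(4)
def disc(m,z,hull=True):
    cs=np.vstack(cv2.findContours(m,cv2.RETR_EXTERNAL,cv2.CHAIN_APPROX_NONE)[0]);h=cv2.convexHull(cs) if hull else cs
    return fit(np.array([c.plane(u,v,z)[:2] for u,v in h[:,0]]))
g=blobs(c,(50,120,40),(80,255,255),(190,140,350,290))[1];print('mat',disc(g,.004))
g=blobs(c,(8,60,60),(24,200,255),(25,190,130,310))[1];print('cork',disc(g,.004))
for n,lo,hi,roi,z in(('blue',(110,100,40),(130,255,255),(250,215,290,250),.054),('yel',(22,140,80),(34,255,255),(240,175,300,235),.124),('pink',(160,120,80),(178,255,255),(195,250,240,295),.104)):
    b,m=blobs(c,lo,hi,roi);print(n,b[0],c.plane(*b[0][2],z)[:2].round(4))
print('dark top',c.plane(314,285,.145)[:2].round(4))
cv2.imwrite('pics/w1c.png',cv2.resize(c.img[145:320,170:370],(800,700),interpolation=cv2.INTER_CUBIC)[:600])
```

```text
mat (array([0.4225, 0.3334]), np.float64(0.0819))
cork (array([0.4782, 0.0487]), np.float64(0.0835))
blue (504, [258, 216, 27, 25], [270.8, 227.9]) [0.4244 0.3326]
yel (435, [255, 175, 39, 43], [278.8, 192.0]) [0.3702 0.3414]
pink (945, [206, 251, 33, 37], [222.7, 268.7]) [0.447  0.2882]
dark top [0.4422 0.3687]
```

View pics/w1c.png

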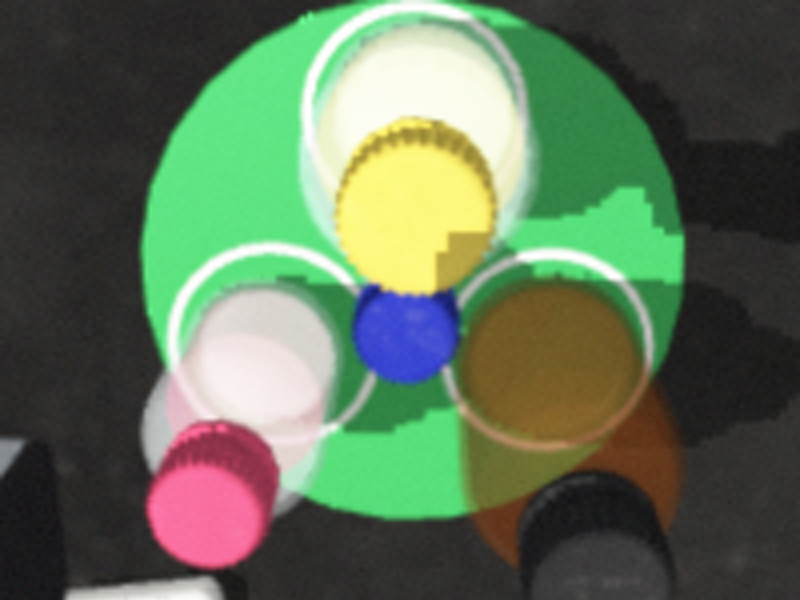

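```bash
python3 - <<'E'
from h import *
c=Cam('wrist')
f=lambda n,x,y,z:print(n,c.plane(170+x/4-.4,145+y/4-.4,z)[:2].round(4))
f('yel',415,217,.134);f('pink',208,511,.117);f('dark',600,595,.145);f('blue',405,333,.058)
f('ry',414,112,.004);f('rd',548,349,.004);f('rp',273,342,.004)
print(pose()[0].round(4))
E
python3 go.py .374 .3375 .107 88
```

```text
yel [0.3701 0.339 ]
pink [0.4408 0.2914]
dark [0.447  0.3753]
blue [0.4194 0.3347]
ry [0.3709 0.3372]
rd [0.4438 0.3764]
rp [0.4404 0.2931]
[0.3756 0.3436 0.2423]
t 1.55 pos [0.3756 0.3436 0.2423] jaw 89.2 j1,j6 [42.4 43.2] w 84.9 F [ 0.1 -0.9  1.2]
shift now-axes mm [135.2  -6.5  -1.6] | goal-axes [135.3  -6.1  -1.4] turn [ 1.2  0.  -0.2]
```

```bash
python3 -m jog '[[[0.015,-0.005,-0.003],[1.2,0,0],0.07],[[0.03,0,0],[0,0,0],0.065],[[0.03,0,0],[0,0,0],0.06],[[0.03,0,0],[0,0,0],0.055],[[0.015,0,0],[0,0,0],0.055],[[0,0,0],[0,0,0],0.055]]';  python3 go.py .3725 .3385 .107 88
python3 - <<'E'
from h import *
c=Cam('wrist');cv2.imwrite('pics/w2.png',c.img)
print(pose()[0])
E
```

```text
t: 2.15
position: [0.3686, 0.3432, 0.1202]
tool_rot: [84.1, 89.5, 82.4]
contact_force: [0.2, -0.2, 1.0]
gripper_width: 0.641
t 2.15 pos [0.3686 0.3432 0.1202] jaw 88.3 j1,j6 [42.8 44.5] w 54.8 F [ 0.2 -0.2  1. ]
shift now-axes mm [13.2 -4.7  4. ] | goal-axes [13.2 -4.6  4. ] turn [ 0.3  0.  -0.5]
[0.36901259 0.34361285 0.12120463]
```

View pics/w2.png

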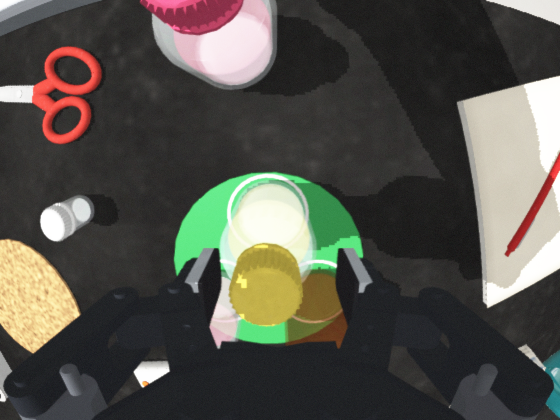

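```bash
python3 -m jog '[[[0.007,-0.0045,0.004],[0.3,0,0],0.055],[[0.007,0,0],[0,0,0],0.055],[[0,0,0],[0,0,0],0.055]]';  python3 go.py .3725 .3385 .107 88
```

```text
t: 2.5
position: [0.3737, 0.3411, 0.1091]
tool_rot: [67.5, 89.2, 65.6]
contact_force: [-0.5, 0.2, -0.0]
gripper_width: 0.645
t 2.5 pos [0.3737 0.3411 0.1091] jaw 88.1 j1,j6 [42.2 44.1] w 55.1 F [-0.5  0.2 -0. ]
shift now-axes mm [ 2.  -2.7 -1.2] | goal-axes [ 2.1 -2.7 -1.1] turn [ 0.1  0.3 -0.7]
```

```bash
python3 -m jog '[[[0.002,-0.003,-0.001],[0,0.3,-0.7],0.055],[[0,0,0],[0,0,0],0.055]]';  python3 go.py .3725 .3385 .107 88;  python3 -m jog '[[[0,0,0],[0,0,0],0.02],[[0,0,0],[0,0,0],0.02],[[0,0,0],[0,0,0],0.02],[[0,0,0],[0,0,0],0.02],[[0,0,0],[0,0,0],0.02]]';  python3 go.py .3725 .3385 .107 88
```

```text
t: 2.7
position: [0.3732, 0.3384, 0.1079]
tool_rot: [45.5, 89.9, 43.6]
contact_force: [0.8, 0.7, -0.1]
gripper_width: 0.64
t 2.7 pos [0.3732 0.3384 0.1079] jaw 88.1 j1,j6 [42.2 44.1] w 54.7 F [ 0.8  0.7 -0.1]
shift now-axes mm [ 0.9  0.1 -0.7] | goal-axes [ 0.9  0.1 -0.7] turn [ 0.1  0.1 -0.1]
t: 3.2
position: [0.3737, 0.3384, 0.1086]
tool_rot: [38.6, 89.9, 36.6]
contact_force: [-0.4, -0.2, -0.2]
gripper_width: 0.362
t 3.2 pos [0.3737 0.3384 0.1086] jaw 88.1 j1,j6 [42.2 44.1] w 30.9 F [-0.4 -0.2 -0.2]
shift now-axes mm [ 1.6  0.1 -1.2] | goal-axes [ 1.6  0.1 -1.2] turn [ 0.1  0.1 -0.1]
```

```bash
python3 -m jog '[[[0,0,0],[0,0,0],0.02],[[-0.01,0,0],[0,0,0],0.02],[[-0.02,0,0],[0,0,0],0.02],[[-0.03,0,0],[0,0,0],0.02],[[-0.03,0,0],[0,0,0],0.02],[[-0.02,0,0],[0,0,0],0.02],[[0,0,0],[0,0,0],0.02]]';  python3 go.py .4293 .0535 .22 88
python3 - <<'E'
from h import *
c=Cam('side');cv2.imwrite('pics/s3.png',c.img)
E
```

```text
t: 3.9
position: [0.3713, 0.3365, 0.2218]
tool_rot: [-135.3, 89.7, -137.3]
contact_force: [-0.0, -0.6, -2.6]
gripper_width: 0.362
t 3.9 pos [0.3713 0.3365 0.2218] jaw 88.1 j1,j6 [42.2 44.1] w 31.0 F [-0.  -0.6 -2.6]
shift now-axes mm [   2.6 -280.9   67.6] | goal-axes [   1.8 -280.8   67.9] turn [ 0.1 -0.2  0.2]
```

View pics/s3.png

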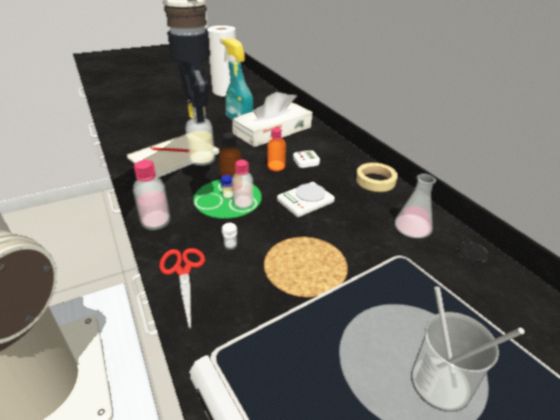

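```bash
python3 -m jog '[[[0,-0.025,0.006],[0,0,0],0.02],[[0,-0.036,0.008],[0,0,0],0.02],[[0,-0.036,0.008],[0,0,0],0.02],[[0,-0.036,0.008],[0,0,0],0.02],[[0,-0.036,0.008],[0,0,0],0.02],[[0,-0.036,0.008],[0,0,0],0.02],[[0,-0.036,0.008],[0,0,0],0.02],[[0,-0.03,0.008],[0,0,0],0.02]]';  python3 go.py .430 .051 .112 88
```

```text
t: 4.75
position: [0.4184, 0.0553, 0.209]
tool_rot: [-152.8, 88.4, -154.1]
contact_force: [0.8, 0.7, -2.2]
gripper_width: 0.363
t 4.75 pos [0.4184 0.0553 0.209 ] jaw 88.7 j1,j6 [7.9 9.2] w 31.0 F [ 0.8  0.7 -2.2]
shift now-axes mm [96.8 -2.8 14.1] | goal-axes [97.  -3.9 11.8] turn [ 0.7 -1.4  0.7]
```

```bash
python3 go.py .430 .051 .112 88
```

```text
t 4.75 pos [0.4184 0.0553 0.209 ] jaw 88.7 j1,j6 [7.9 9.2] w 31.0 F [ 0.8  0.7 -2.2]
shift now-axes mm [96.8 -2.8 14.1] | goal-axes [97.  -3.9 11.8] turn [ 0.7 -1.4  0.7]
```

```bash
python3 -m jog '[[[0.01,-0.003,0.013],[0.7,-1.4,0.7],0.02],[[0.02,0,0],[0,0,0],0.02],[[0.02,0,0],[0,0,0],0.02],[[0.02,0,0],[0,0,0],0.02],[[0,0,0],[0,0,0],0.02]]';  python3 go.py .430 .051 .112 88
```

```text
t: 5.25
position: [0.4264, 0.0455, 0.1297]
tool_rot: [-163.3, 89.4, -165.9]
contact_force: [-0.7, -0.6, -2.5]
gripper_width: 0.359
t 5.25 pos [0.4264 0.0455 0.1297] jaw 87.4 j1,j6 [6.1 8.8] w 30.7 F [-0.7 -0.6 -2.5]
shift now-axes mm [17.6  5.7  3.6] | goal-axes [17.7  5.6  3.4] turn [-0.6 -0.6  0.2]
```

```bash
python3 -m jog '[[[0.01,0.0057,0.0036],[-0.6,-0.6,0.2],0.02],[[0.005,0,0],[0,0,0],0.02],[[0,0,0],[0,0,0],0.02]]';  python3 go.py .430 .051 .1086 88
```

```text
t: 5.55
position: [0.4282, 0.0508, 0.113]
tool_rot: [-172.9, 89.7, -174.9]
contact_force: [-0.5, 0.3, -3.0]
gripper_width: 0.357
t 5.55 pos [0.4282 0.0508 0.113 ] jaw 88.0 j1,j6 [6.8 8.8] w 30.5 F [-0.5  0.3 -3. ]
shift now-axes mm [4.4 0.3 1.8] | goal-axes [4.4 0.3 1.8] turn [-0.  -0.3  0. ]
```

```bash
python3 -m jog '[[[0.003,0.0,0.0015],[0,-0.3,0],0.02],[[0.001,0,0],[0,0,0],0.02],[[0,0,0],[0,0,0],0.02]]';  python3 go.py .430 .051 .1086 88;python3 -m jog '[[[0.001,0,0],[0,0,0],0.02],[[0,0,0],[0,0,0],0.02]]';  python3 go.py .430 .051 .1086 88
```

```text
t: 5.85
position: [0.4305, 0.0507, 0.1101]
tool_rot: [-12.6, 89.8, -14.6]
contact_force: [-0.8, -0.0, -2.8]
gripper_width: 0.361
t 5.85 pos [0.4305 0.0507 0.1101] jaw 88.0 j1,j6 [6.8 8.8] w 30.8 F [-0.8 -0.  -2.8]
shift now-axes mm [ 1.4  0.3 -0.5] | goal-axes [ 1.5  0.3 -0.5] turn [-0.   0.1  0. ]
t: 6.05
position: [0.431, 0.0507, 0.1097]
tool_rot: [-5.3, 89.8, -7.3]
contact_force: [-0.6, 0.3, -3.6]
gripper_width: 0.359
t 6.05 pos [0.431  0.0507 0.1097] jaw 88.0 j1,j6 [6.7 8.8] w 30.7 F [-0.6  0.3 -3.6]
shift now-axes mm [ 1.1  0.3 -1.1] | goal-axes [ 1.1  0.3 -1. ] turn [-0.   0.2  0. ]
```

```bash
python3 -m jog '[[[0.0015,0,-0.0005],[0,0,0],0.02],[[0,0,0],[0,0,0],0.02]]';  python3 go.py .430 .051 .1086 88;python3 -m jog '[[[0.001,0,-0.0005],[0,0,0],0.02],[[0,0,0],[0,0,0],0.02]]';  python3 go.py .430 .051 .1086 88
```

```text
t: 6.25
position: [0.4311, 0.0507, 0.1087]
tool_rot: [-2.8, 89.7, -4.8]
contact_force: [0.3, -0.4, -2.6]
gripper_width: 0.357
t 6.25 pos [0.4311 0.0507 0.1087] jaw 88.0 j1,j6 [6.7 8.8] w 30.5 F [ 0.3 -0.4 -2.6]
shift now-axes mm [ 0.1  0.3 -1.1] | goal-axes [ 0.1  0.3 -1.1] turn [-0.   0.3  0. ]
t: 6.45
position: [0.4316, 0.0507, 0.1087]
tool_rot: [-1.1, 89.5, -3.2]
contact_force: [-0.2, -0.3, -3.5]
gripper_width: 0.361
t 6.45 pos [0.4316 0.0507 0.1087] jaw 87.9 j1,j6 [6.8 8.8] w 30.8 F [-0.2 -0.3 -3.5]
shift now-axes mm [ 0.   0.3 -1.6] | goal-axes [ 0.1  0.3 -1.6] turn [-0.   0.5  0. ]
```

```bash
python3 -m jog '[[[0.0015,0,-0.001],[0,0.4,0],0.02],[[0,0,0],[0,0,0],0.02]]';  python3 go.py .430 .051 .1086 88;python3 -m jog '[[[0.0015,0,-0.0005],[0,0,0],0.02],[[0,0,0],[0,0,0],0.02]]';  python3 go.py .430 .051 .1086 88
```

```text
t: 6.65
position: [0.4325, 0.0507, 0.1087]
tool_rot: [-0.9, 89.7, -3.0]
contact_force: [0.4, -0.0, -3.4]
gripper_width: 0.355
t 6.65 pos [0.4325 0.0507 0.1087] jaw 87.9 j1,j6 [6.7 8.8] w 30.4 F [ 0.4 -0.  -3.4]
shift now-axes mm [ 0.1  0.2 -2.5] | goal-axes [ 0.1  0.2 -2.5] turn [-0.1  0.3  0. ]
t: 6.85
position: [0.4331, 0.0507, 0.1086]
tool_rot: [0.0, 89.5, -2.0]
contact_force: [-1.0, 0.6, -2.6]
gripper_width: 0.359
t 6.85 pos [0.4331 0.0507 0.1086] jaw 87.9 j1,j6 [6.7 8.8] w 30.6 F [-1.   0.6 -2.6]
shift now-axes mm [-0.   0.2 -3.2] | goal-axes [-0.   0.2 -3.2] turn [-0.1  0.5 -0. ]
```

Run:
```python
from h import *
c=Cam('side');cv2.imwrite('pics/s4.png',cv2.resize(c.img[150:310,220:380],(600,600),interpolation=cv2.INTER_CUBIC))
c=Cam('wrist');cv2.imwrite('pics/w4.png',c.img)
st=observe();print(st['contact_force'],st['tau'].round(1),st['moment'].round(2))
```

```text
[-0.99953186 -0.43252924  3.09827045] [  0.2 -31.5  21.   -0.3   0.    0. ] [-0.04  0.18 -0.05]
```

View pics/s4.png

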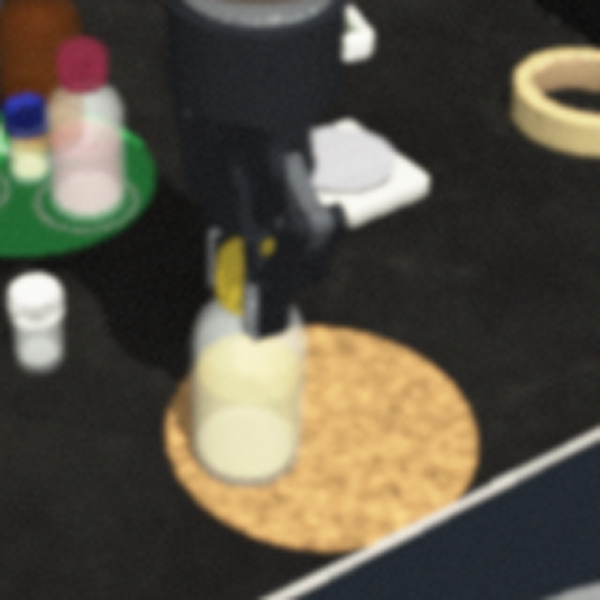

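View pics/w4.png

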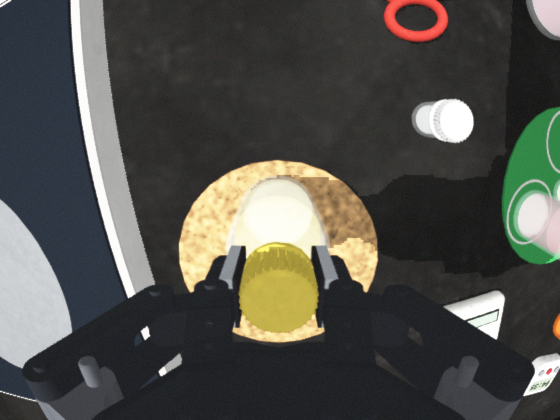

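```bash
python3 -m jog '[[[0,0,0],[0,0,0],0.04],[[0,0,0],[0,0,0],0.055],[[0,0,0],[0,0,0],0.055],[[-0.02,0,0],[0,0,0],0.055],[[-0.04,0,0],[0,0,0],0.055],[[-0.04,0,0],[0,0,0],0.055],[[-0.03,0,0],[0,0,0],0.055]]';  python3 go.py .4465 .3745 .22 148
python3 - <<'E'
from h import *
c=Cam('side');cv2.imwrite('pics/s5.png',cv2.resize(c.img[150:310,220:380],(600,600),interpolation=cv2.INTER_CUBIC))
t=Cam('top')
b=blobs(t,(22,120,60),(34,255,255),(300,170,420,300))[0];print(b)
if b: print(t.plane(*b[0][2],.13)[:2])
E
```

```text
t: 7.65
position: [0.4278, 0.0504, 0.2361]
tool_rot: [-163.2, 89.6, -165.2]
contact_force: [0.9, 0.6, 0.1]
gripper_width: 0.648
t 7.65 pos [0.4278 0.0504 0.2361] jaw 87.9 j1,j6 [6.8 8.8] w 55.3 F [0.9 0.6 0.1]
shift now-axes mm [ 15.4 324.6   7.2] | goal-axes [ 16.1 155.9 284.7] turn [-60.1  -0.4  -0.1]
[(105, [357, 228, 14, 10], [363.6, 232.5])]
[0.42936763 0.05136356]
```

View pics/s5.png

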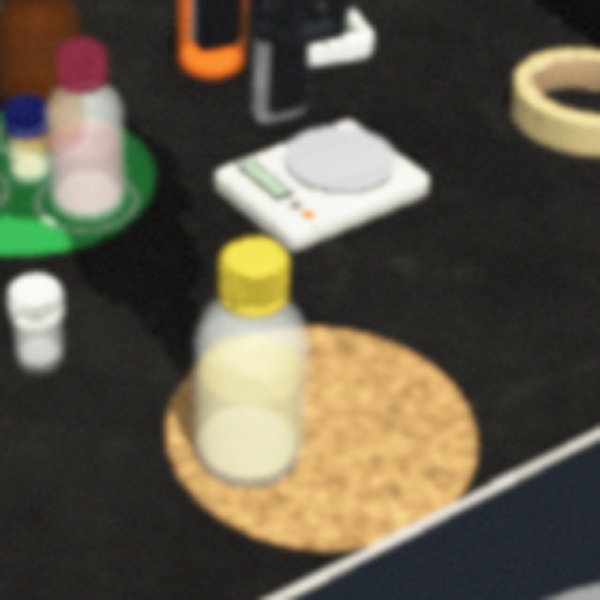

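```bash
python3 -m jog '[[[0,0.04,0.001],[0,0,0],0.055],[[0,0.043,0.001],[0,0,0],0.055],[[0,0.043,0.001],[0,0,0],0.055],[[0,0.043,0.001],[0,0,0],0.055],[[0,0.043,0.001],[0,0,0],0.055],[[0,0.043,0.001],[0,0,0],0.055],[[0,0.043,0.001],[0,0,0],0.055],[[0,0.03,0.001],[0,0,0],0.055]]'; python3 -m jog '[[[0,0,0],[-8.5,0,0],0.055],[[0,0,0],[-8.5,0,0],0.055],[[0,0,0],[-8.5,0,0],0.055],[[0,0,0],[-8.5,0,0],0.055],[[0,0,0],[-8.5,0,0],0.055],[[0,0,0],[-8.5,0,0],0.055],[[0,0,0],[-8.5,0,0],0.055],[[0,0,0],[0,0,0],0.055]]';  python3 go.py .4465 .3745 .22 148
```

```text
t: 8.55
position: [0.4518, 0.385, 0.231]
tool_rot: [-107.2, 89.6, -109.9]
contact_force: [0.1, 0.1, -0.1]
gripper_width: 0.642
t: 9.35
position: [0.4473, 0.3897, 0.2162]
tool_rot: [168.7, 88.6, -133.6]
contact_force: [0.1, -1.5, 1.0]
gripper_width: 0.644
t 9.35 pos [0.4473 0.3897 0.2162] jaw 147.7 j1,j6 [ 41.1 -16.6] w 55.0 F [ 0.1 -1.5  1. ]
shift now-axes mm [ -3.6  -7.4 -13.3] | goal-axes [ -3.8  -7.3 -13.3] turn [-0.3 -1.3 -0.3]
```

```bash
python3 -m jog '[[[0,-0.007,-0.013],[-0.3,-1.3,-0.3],0.055],[[0.02,0,0],[0,0,0],0.055],[[0.02,0,0],[0,0,0],0.055],[[0.02,0,0],[0,0,0],0.055],[[0,0,0],[0,0,0],0.055]]';  python3 go.py .4465 .3745 .116 148
python3 - <<'E'
from h import *
c=Cam('wrist');cv2.imwrite('pics/w6.png',c.img)
E
```

```text
t: 9.85
position: [0.4453, 0.3736, 0.1509]
tool_rot: [171.8, 89.8, -131.1]
contact_force: [-0.6, -0.9, -1.0]
gripper_width: 0.644
t 9.85 pos [0.4453 0.3736 0.1509] jaw 147.1 j1,j6 [ 40.  -17.1] w 55.0 F [-0.6 -0.9 -1. ]
shift now-axes mm [34.8 -0.6  1.6] | goal-axes [34.9 -0.6  1.4] turn [-0.9 -0.2 -0. ]
```

View pics/w6.png

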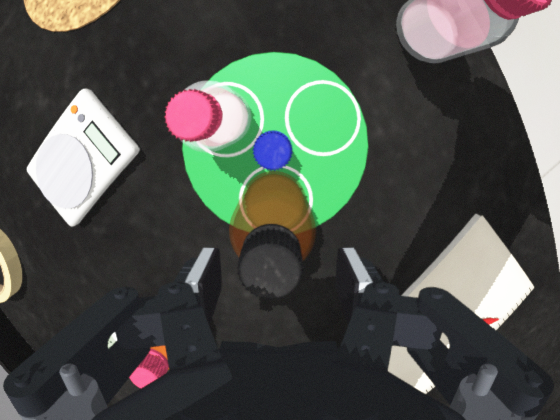

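```bash
python3 - <<'E'
from h import *
c=Cam('wrist')
f=lambda n,x,y,z:print(n,c.plane(x,y,z)[:2].round(4))
f('dark',270,269,.145);f('ry',323,117.5,.004);f('rp',226,119,.004);f('rd',276,200,.004);f('mat',275.5,142,.004);f('pinktop',192,117,.117);f('blue',272,150,.058);f('pan',64,171,.026)
b,m=blobs(c,(50,120,40),(80,255,255),(160,40,390,260))
ct=max(cv2.findContours(m,cv2.RETR_EXTERNAL,cv2.CHAIN_APPROX_NONE)[0],key=cv2.contourArea)
P=np.array([c.plane(u,v,.004)[:2] for u,v in cv2.convexHull(ct)[:,0]]);A=np.c_[2*P,np.ones(len(P))];x=np.linalg.lstsq(A,(P**2).sum(1),rcond=None)[0];print('mat',x[:2],np.sqrt(x[2]+x[0]**2+x[1]**2))
E
python3 go.py .4465 .3745 .116 148
```

```text
dark [0.4502 0.3736]
ry [0.3755 0.3361]
rp [0.4461 0.2919]
rd [0.4491 0.3757]
mat [0.4215 0.3322]
pinktop [0.4458 0.2912]
blue [0.4244 0.3329]
pan [0.5979 0.2385]
mat [0.42266093 0.33336101] 0.0817031868004717
t 9.95 pos [0.4468 0.3749 0.1539] jaw 147.1 j1,j6 [ 40.  -17.1] w 54.9 F [-0.1 -0.3  1. ]
shift now-axes mm [37.9  0.1 -0.6] | goal-axes [37.9  0.  -0.5] turn [-0.9  0.1  0.1]
```

```bash
python3 go.py .4487 .374 .116 148; python3 -m jog '[[[0.015,-0.002,0.001],[-0.9,0,0],0.055],[[0.015,0,0],[0,0,0],0.055],[[0.005,0,0],[0,0,0],0.055],[[0,0,0],[0,0,0],0.055]]';  python3 go.py .4487 .374 .116 148
```

```text
t 9.95 pos [0.4468 0.3749 0.1539] jaw 147.1 j1,j6 [ 40.  -17.1] w 54.9 F [-0.1 -0.3  1. ]
shift now-axes mm [37.9 -2.1  0.2] | goal-axes [37.9 -2.1  0.2] turn [-0.9  0.1  0.1]
t: 10.35
position: [0.4523, 0.3776, 0.1237]
tool_rot: [-20.7, 89.3, 37.2]
contact_force: [0.4, 0.1, 0.1]
gripper_width: 0.645
t 10.35 pos [0.4523 0.3776 0.1237] jaw 147.8 j1,j6 [ 39.9 -18. ] w 55.1 F [0.4 0.1 0.1]
shift now-axes mm [ 7.7  1.2 -5. ] | goal-axes [ 7.7  1.1 -4.9] turn [-0.2  0.6  0.2]
```

```bash
python3 -m jog '[[[0.006,0.001,-0.005],[0,0.6,0.2],0.055],[[0.001,0,0],[0,0,0],0.055],[[0,0,0],[0,0,0],0.055]]';  python3 go.py .4487 .374 .116 148; python3 -m jog '[[[0,0,0],[0,0,0],0.02],[[0,0,0],[0,0,0],0.02],[[0,0,0],[0,0,0],0.02],[[0,0,0],[0,0,0],0.02],[[0,0,0],[0,0,0],0.02],[[0,0,0],[0,0,0],0.02]]';  python3 go.py .4487 .374 .116 148
```

```text
t: 10.65
position: [0.4498, 0.3748, 0.1189]
tool_rot: [-24.2, 89.8, 33.6]
contact_force: [-0.0, -0.3, -1.0]
gripper_width: 0.643
t 10.65 pos [0.4498 0.3748 0.1189] jaw 147.8 j1,j6 [ 39.8 -18. ] w 54.9 F [-0.  -0.3 -1. ]
shift now-axes mm [ 2.9  0.5 -1.2] | goal-axes [ 2.9  0.5 -1.2] turn [-0.2  0.2  0.1]
t: 11.25
position: [0.4502, 0.3749, 0.1197]
tool_rot: [-25.1, 89.7, 32.7]
contact_force: [0.5, 0.7, 0.7]
gripper_width: 0.362
t 11.25 pos [0.4502 0.3749 0.1197] jaw 147.8 j1,j6 [ 39.8 -18. ] w 30.9 F [0.5 0.7 0.7]
shift now-axes mm [ 3.7  0.8 -1.6] | goal-axes [ 3.7  0.7 -1.5] turn [-0.2  0.3  0.1]
```

```bash
python3 -m jog '[[[-0.01,0,0],[0,0,0],0.02],[[-0.02,0,0],[0,0,0],0.02],[[-0.03,0,0],[0,0,0],0.02],[[-0.03,0,0],[0,0,0],0.02],[[-0.03,0,0],[0,0,0],0.02],[[-0.03,0,0],[0,0,0],0.02],[[-0.01,0,0],[0,0,0],0.02],[[0,0,0],[0,0,0],0.02]]';  python3 go.py .504 .091 .26 148
```

```text
t: 12.05
position: [0.4472, 0.3729, 0.2854]
tool_rot: [168.6, 89.8, -133.6]
contact_force: [-0.2, -0.7, -3.6]
gripper_width: 0.365
t 12.05 pos [0.4472 0.3729 0.2854] jaw 147.8 j1,j6 [ 39.8 -18. ] w 31.2 F [-0.2 -0.7 -3.6]
shift now-axes mm [  25.8 -198.3 -208.3] | goal-axes [  25.4 -197.5 -209. ] turn [-0.2 -0.2 -0. ]
```

```bash
python3 -m jog '[[[0,-0.015,-0.016],[0,0,0],0.02],[[0,-0.026,-0.027],[0,0,0],0.02],[[0,-0.026,-0.027],[0,0,0],0.02],[[0,-0.026,-0.027],[0,0,0],0.02],[[0,-0.026,-0.027],[0,0,0],0.02],[[0,-0.026,-0.027],[0,0,0],0.02],[[0,-0.026,-0.027],[0,0,0],0.02],[[0,-0.02,-0.022],[0,0,0],0.02]]';  python3 go.py .504 .091 .135 148
```

```text
t: 12.85
position: [0.4984, 0.0953, 0.2706]
tool_rot: [144.2, 88.6, -157.4]
contact_force: [0.6, 0.3, -1.7]
gripper_width: 0.361
t 12.85 pos [0.4984 0.0953 0.2706] jaw 148.4 j1,j6 [ 11.  -47.4] w 30.8 F [ 0.6  0.3 -1.7]
shift now-axes mm [135.4  -8.9   2. ] | goal-axes [135.6  -7.   -0.7] turn [ 0.4 -1.1 -0.8]
```

```bash
python3 -m jog '[[[0.01,-0.007,0],[0.4,-1.1,-0.8],0.02],[[0.025,0,0],[0,0,0],0.02],[[0.03,0,0],[0,0,0],0.02],[[0.03,0,0],[0,0,0],0.02],[[0.02,0,0],[0,0,0],0.02],[[0,0,0],[0,0,0],0.02]]';  python3 go.py .504 .091 .1197 148
```

```text
t: 13.45
position: [0.4979, 0.0837, 0.1416]
tool_rot: [137.5, 89.1, -165.1]
contact_force: [-1.0, -0.1, -2.2]
gripper_width: 0.356
t 13.45 pos [0.4979 0.0837 0.1416] jaw 147.4 j1,j6 [  9.6 -47.8] w 30.4 F [-1.  -0.1 -2.2]
shift now-axes mm [21.8 -1.4  9.7] | goal-axes [21.9 -1.3  9.4] turn [-0.6 -0.7 -0.6]
```

```bash
python3 -m jog '[[[0.004,-0.0015,0.0095],[-0.6,-0.7,-0.6],0.02],[[0.007,0,0],[0,0,0],0.02],[[0.002,0,0],[0,0,0],0.02],[[0,0,0],[0,0,0],0.02]]';  python3 go.py .504 .091 .1197 148
```

```text
t: 13.85
position: [0.5049, 0.0919, 0.1279]
tool_rot: [-16.2, 89.9, 41.9]
contact_force: [0.7, 0.4, -1.6]
gripper_width: 0.365
t 13.85 pos [0.5049 0.0919 0.1279] jaw 148.1 j1,j6 [ 10.3 -47.8] w 31.2 F [ 0.7  0.4 -1.6]
shift now-axes mm [ 8.2  0.3 -1.2] | goal-axes [ 8.2  0.3 -1.2] turn [0.1 0.1 0. ]
```

```bash
python3 -m jog '[[[0.005,0,-0.001],[0,0,0],0.02],[[0.0015,0,0],[0,0,0],0.02],[[0,0,0],[0,0,0],0.02]]';  python3 go.py .504 .091 .1197 148; python3 -m jog '[[[0.002,0,0],[0,0,0],0.02],[[0,0,0],[0,0,0],0.02],[[0,0,0],[0,0,0],0.02]]';  python3 go.py .504 .091 .1197 148
```

```text
t: 14.15
position: [0.5056, 0.0913, 0.1226]
tool_rot: [-37.8, 89.7, 20.3]
contact_force: [-0.0, -0.1, -2.3]
gripper_width: 0.355
t 14.15 pos [0.5056 0.0913 0.1226] jaw 148.1 j1,j6 [ 10.2 -47.9] w 30.3 F [-0.  -0.1 -2.3]
shift now-axes mm [ 2.9  1.2 -1.1] | goal-axes [ 2.9  1.2 -1.1] turn [0.1 0.2 0.2]
t: 14.45
position: [0.5059, 0.0912, 0.1209]
tool_rot: [-39.5, 89.6, 18.6]
contact_force: [-1.0, -0.1, -1.6]
gripper_width: 0.361
t 14.45 pos [0.5059 0.0912 0.1209] jaw 148.1 j1,j6 [ 10.2 -47.9] w 30.8 F [-1.  -0.1 -1.6]
shift now-axes mm [ 1.2  1.5 -1.2] | goal-axes [ 1.2  1.5 -1.2] turn [0.1 0.3 0.2]
```

```bash
python3 -m jog '[[[0.0015,0.0015,-0.0015],[0,0.3,0.2],0.02],[[0,0,0],[0,0,0],0.02]]';  python3 go.py .504 .091 .1197 148; python3 -m jog '[[[0.0015,0,-0.0005],[0,0,0],0.02],[[0,0,0],[0,0,0],0.02]]';  python3 go.py .504 .091 .1197 148;python3 -c "
from h import *
for i in range(1):print(observe()['contact_force'])
for i in range(4):Cam('top');print(observe()['contact_force'])"
```

```text
t: 14.65
position: [0.5043, 0.0907, 0.1198]
tool_rot: [-92.3, 89.9, -34.3]
contact_force: [0.1, 0.5, -2.6]
gripper_width: 0.358
t 14.65 pos [0.5043 0.0907 0.1198] jaw 148.1 j1,j6 [ 10.2 -47.8] w 30.6 F [ 0.1  0.5 -2.6]
shift now-axes mm [0.1 0.4 0.1] | goal-axes [0.1 0.4 0.1] turn [ 0.1 -0.   0.1]
t: 14.85
position: [0.5045, 0.0904, 0.1201]
tool_rot: [-59.3, 89.8, -1.2]
contact_force: [0.2, -0.4, -2.5]
gripper_width: 0.359
t 14.85 pos [0.5045 0.0904 0.1201] jaw 148.1 j1,j6 [ 10.2 -47.9] w 30.6 F [ 0.2 -0.4 -2.5]
shift now-axes mm [0.4 0.8 0.2] | goal-axes [0.4 0.8 0.2] turn [0.1 0.1 0.2]
[ 0.17620992 -0.36461557 -2.52411155]
[-0.9501096  -0.13397797 -1.82553316]
[-0.17882981 -1.30334529  2.74099075]
[-0.25403119  0.23539522  1.08705093]
[-0.20059514 -0.01254194  1.56763372]
```

```bash
python3 -m jog '[[[0,0,0],[0,0,0],0.04],[[0,0,0],[0,0,0],0.055],[[0,0,0],[0,0,0],0.055],[[-0.02,0,0],[0,0,0],0.055],[[-0.04,0,0],[0,0,0],0.055],[[-0.04,0,0],[0,0,0],0.055],[[-0.03,0,0],[0,0,0],0.055]]';  python3 go.py .4455 .2915 .23 28
python3 - <<'E'
from h import *
c=Cam('side');cv2.imwrite('pics/s7.png',c.img)
E
```

```text
t: 15.75
position: [0.5007, 0.0899, 0.2477]
tool_rot: [135.8, 89.4, -166.1]
contact_force: [0.5, 0.3, 1.2]
gripper_width: 0.641
t 15.75 pos [0.5007 0.0899 0.2477] jaw 148.1 j1,j6 [ 10.2 -47.9] w 54.8 F [0.5 0.3 1.2]
shift now-axes mm [ 17.8 153.3 142.1] | goal-axes [ 17.7 -45.9 203.9] turn [-59.9  -0.2  -0.6]
```

View pics/s7.png

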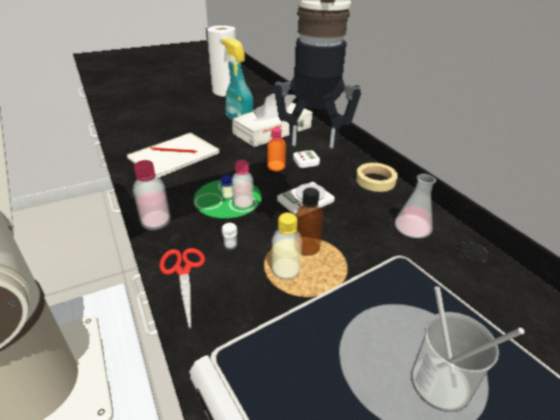

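```bash
python3 -m jog '[[[0,0.02,0.018],[0,0,0],0.055],[[0,0.026,0.025],[0,0,0],0.055],[[0,0.026,0.025],[0,0,0],0.055],[[0,0.026,0.025],[0,0,0],0.055],[[0,0.026,0.025],[0,0,0],0.055],[[0,0.026,0.025],[0,0,0],0.055]]';python3 -m jog '[[[0,0,0],[-8.5,0,0],0.055],[[0,0,0],[-8.5,0,0],0.055],[[0,0,0],[-8.5,0,0],0.055],[[0,0,0],[-8.5,0,0],0.055],[[0,0,0],[-8.5,0,0],0.055],[[0,0,0],[-8.5,0,0],0.055],[[0,0,0],[-8.5,0,0],0.055],[[0,0,0],[0,0,0],0.055]]';  python3 go.py .4455 .2915 .15 28
```

```text
t: 16.4
position: [0.4544, 0.294, 0.2561]
tool_rot: [-53.9, 89.5, 3.5]
contact_force: [0.5, -0.3, 0.3]
gripper_width: 0.647
t: 17.2
position: [0.4517, 0.3008, 0.2528]
tool_rot: [-111.4, 89.7, 6.5]
contact_force: [0.1, -0.0, 0.0]
gripper_width: 0.646
t 17.2 pos [0.4517 0.3008 0.2528] jaw -152.1 j1,j6 [ 33.7 -84.1] w 55.1 F [ 0.1 -0.   0. ]
shift now-axes mm [102.8  10.4  -5.1] | goal-axes [102.8   9.9  -5.3] turn [-0.1 -0.1  0.3]
```

```bash
python3 -m jog '[[[0.01,0.01,-0.005],[0,0,0.3],0.055],[[0.03,0,0],[0,0,0],0.055],[[0.03,0,0],[0,0,0],0.055],[[0.025,0,0],[0,0,0],0.055],[[0,0,0],[0,0,0],0.055]]';  python3 go.py .4455 .2915 .095 28
python3 - <<'E'
from h import *
c=Cam('wrist');cv2.imwrite('pics/w8.png',c.img)
E
```

```text
t: 17.7
position: [0.4463, 0.292, 0.1558]
tool_rot: [-109.9, 89.7, 7.1]
contact_force: [-0.3, -0.5, -0.4]
gripper_width: 0.639
t 17.7 pos [0.4463 0.292  0.1558] jaw -153.1 j1,j6 [ 33.3 -83.7] w 54.6 F [-0.3 -0.5 -0.4]
shift now-axes mm [60.8  1.2 -0. ] | goal-axes [60.8  0.9 -0.1] turn [-1.1 -0.1  0.3]
```

View pics/w8.png

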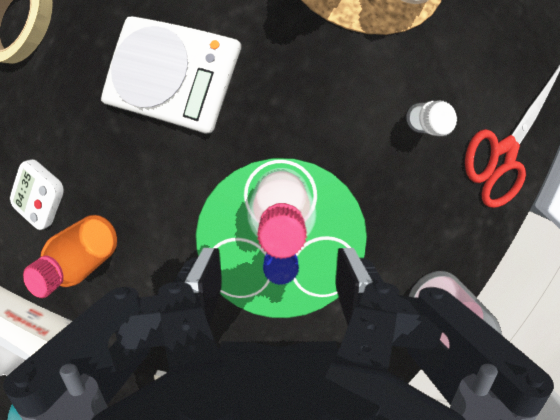

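```bash
python3 - <<'E'
from h import *
c=Cam('wrist')
f=lambda n,x,y,z:print(n,c.plane(x,y,z)[:2].round(4))
f('pink',282,236,.117);f('rp',281,196,.004);f('pan',149,66.5,.026)
hsv=cv2.cvtColor(c.img,cv2.COLOR_BGR2HSV)
E
python3 -m jog '[[[0.02,0.001,0],[-1.1,0,0.3],0.055],[[0.025,0,0],[0,0,0],0.055],[[0.005,0,0],[0,0,0],0.055],[[0,0,0],[0,0,0],0.055]]';  python3 go.py .4455 .2915 .095 28
```

```text
pink [0.4466 0.2893]
rp [0.4454 0.2924]
pan [0.5984 0.2376]
t: 18.2
position: [0.4533, 0.2968, 0.1166]
tool_rot: [-89.0, 88.8, 28.9]
contact_force: [-0.4, -0.3, -0.6]
gripper_width: 0.646
t 18.2 pos [0.4533 0.2968 0.1166] jaw -152.1 j1,j6 [ 33.3 -84.6] w 55.1 F [-0.4 -0.3 -0.6]
shift now-axes mm [21.4  9.8 -1. ] | goal-axes [21.6  9.4 -1. ] turn [-0.1  0.   1.2]
```

```bash
python3 -m jog '[[[0,0.0095,-0.001],[0,0,1.2],0.055],[[0,0,0],[0,0,0],0.055]]';  python3 go.py .4457 .291 .095 28
```

```text
t: 18.4
position: [0.4463, 0.292, 0.1195]
tool_rot: [-72.8, 89.9, 45.0]
contact_force: [0.5, 0.9, -0.4]
gripper_width: 0.649
t 18.4 pos [0.4463 0.292  0.1195] jaw -152.1 j1,j6 [ 33.2 -84.7] w 55.4 F [ 0.5  0.9 -0.4]
shift now-axes mm [24.5  1.  -0.6] | goal-axes [24.5  1.  -0.6] turn [-0.1  0.   0.1]
```

```bash
python3 -m jog '[[[0.01,0.001,0],[0,0,0.1],0.055],[[0.01,0.001,0],[0,0,0.3],0.055],[[0.0,0,0],[0,0,0.3],0.055],[[0,0,0],[0,0,0],0.055]]';  python3 go.py .4457 .291 .095 28
```

```text
t: 18.8
position: [0.4455, 0.2917, 0.1]
tool_rot: [81.3, 89.6, -160.8]
contact_force: [0.0, 0.2, 0.2]
gripper_width: 0.641
t 18.8 pos [0.4455 0.2917 0.1   ] jaw -152.2 j1,j6 [ 33.2 -84.7] w 54.7 F [0.  0.2 0.2]
shift now-axes mm [ 5.   0.1 -0.7] | goal-axes [ 5.   0.1 -0.7] turn [-0.2  0.1 -0.4]
```

```bash
python3 -m jog '[[[0.004,0,-0.0005],[0,0,-0.4],0.055],[[0,0,0],[0,0,0],0.055]]';  python3 go.py .4457 .291 .095 28;  python3 -m jog '[[[0,0,0],[0,0,0],0.015],[[0,0,0],[0,0,0],0.015],[[0,0,0],[0,0,0],0.015],[[0,0,0],[0,0,0],0.015],[[0,0,0],[0,0,0],0.015],[[0,0,0],[0,0,0],0.015]]';  python3 go.py .4457 .291 .095 28
```

```text
t: 19.0
position: [0.4457, 0.2912, 0.0953]
tool_rot: [6.6, 89.9, 124.4]
contact_force: [-0.5, -0.2, 0.3]
gripper_width: 0.64
t 19.0 pos [0.4457 0.2912 0.0953] jaw -152.2 j1,j6 [ 33.1 -84.7] w 54.7 F [-0.5 -0.2  0.3]
shift now-axes mm [ 0.3  0.1 -0.2] | goal-axes [ 0.3  0.1 -0.2] turn [-0.2  0.1 -0. ]
t: 19.6
position: [0.4455, 0.2911, 0.0955]
tool_rot: [8.9, 89.9, 126.7]
contact_force: [-1.1, -0.6, -0.1]
gripper_width: 0.315
t 19.6 pos [0.4455 0.2911 0.0955] jaw -152.2 j1,j6 [ 33.1 -84.7] w 26.9 F [-1.1 -0.6 -0.1]
shift now-axes mm [ 0.5 -0.1 -0.2] | goal-axes [ 0.5 -0.1 -0.2] turn [-0.2  0.1 -0. ]
```

```bash
python3 -m jog '[[[-0.01,0,0],[0,0,0],0.015],[[-0.02,0,0],[0,0,0],0.015],[[-0.03,0,0],[0,0,0],0.015],[[-0.04,0,0],[0,0,0],0.015],[[-0.04,0,0],[0,0,0],0.015],[[-0.04,0,0],[0,0,0],0.015],[[-0.025,0,0],[0,0,0],0.015],[[0,0,0],[0,0,0],0.015]]';  python3 go.py .4997 .0075 .285 28
python3 - <<'E'
from h import *
c=Cam('wrist');cv2.imwrite('pics/w9.png',c.img)
E
```

```text
t: 20.4
position: [0.4435, 0.2895, 0.3093]
tool_rot: [85.5, 89.6, -156.7]
contact_force: [-0.4, 1.2, -1.8]
gripper_width: 0.315
t 20.4 pos [0.4435 0.2895 0.3093] jaw -152.2 j1,j6 [ 33.1 -84.7] w 26.9 F [-0.4  1.2 -1.8]
shift now-axes mm [  24.7   81.8 -275.7] | goal-axes [  24.3   82.8 -275.4] turn [-0.2  0.  -0.4]
```

View pics/w9.png

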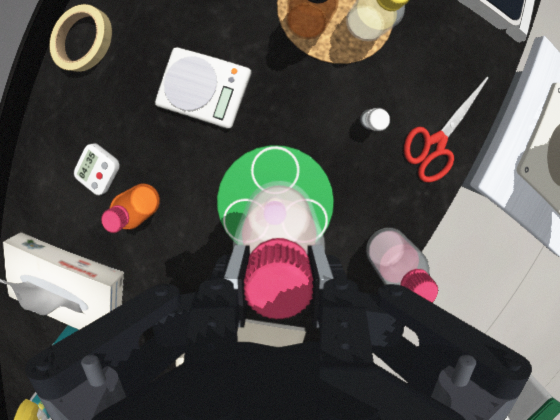

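Pink is held at (278,280) and the vial is still standing at the mat centre. I'm carrying it over at height.

```bash
python3 -m jog '[[[0,0.006,-0.02],[0,0,0],0.015],[[0,0.011,-0.036],[0,0,0],0.015],[[0,0.011,-0.036],[0,0,0],0.015],[[0,0.011,-0.036],[0,0,0],0.015],[[0,0.011,-0.036],[0,0,0],0.015],[[0,0.011,-0.036],[0,0,0],0.015],[[0,0.011,-0.036],[0,0,0],0.015],[[0,0.009,-0.03],[0,0,0],0.015]]';  python3 go.py .4997 .0075 .285 28
```

```text
t: 21.25
position: [0.4901, 0.0096, 0.291]
tool_rot: [77.0, 87.9, -164.6]
contact_force: [0.7, -0.6, -1.8]
gripper_width: 0.316
t 21.25 pos [0.4901 0.0096 0.291 ] jaw -151.5 j1,j6 [   1.4 -117. ] w 27.0 F [ 0.7 -0.6 -1.8]
shift now-axes mm [ 5.7 -7.6 -6.4] | goal-axes [ 6.  -7.5 -6.3] turn [ 0.5  0.5 -2. ]
```

```bash
python3 -m jog '[[[0,-0.0075,-0.0065],[0.5,0.5,-2],0.015],[[0,0,0],[0,0,0],0.015]]';  python3 go.py .4997 .0075 .14 28; python3 -m jog '[[[0.02,0,0],[0,0,0],0.015],[[0.03,0,0],[0,0,0],0.015],[[0.02,0,0],[0,0,0],0.015],[[0,0,0],[0,0,0],0.015]]'; python3 go.py .4997 .0075 .14 28
```

```text
t: 21.45
position: [0.4982, 0.0028, 0.2858]
tool_rot: [76.5, 89.5, -166.0]
contact_force: [-0.3, 0.5, -2.3]
gripper_width: 0.315
t 21.45 pos [0.4982 0.0028 0.2858] jaw -152.5 j1,j6 [   0.4 -117.1] w 26.9 F [-0.3  0.5 -2.3]
shift now-axes mm [145.8  -4.7   3.2] | goal-axes [145.8  -3.5   3.5] turn [-0.5  0.1 -0.5]
t: 21.85
position: [0.4926, 0.0037, 0.2085]
tool_rot: [68.3, 88.8, -174.1]
contact_force: [0.2, 0.4, -2.4]
gripper_width: 0.317
t 21.85 pos [0.4926 0.0037 0.2085] jaw -152.4 j1,j6 [   0.5 -117.1] w 27.1 F [ 0.2  0.4 -2.4]
shift now-axes mm [68.4 -9.3 -0.5] | goal-axes [68.5 -8.   0. ] turn [-0.4  0.4 -1.1]
```

```bash
python3 -m jog '[[[0.01,-0.0085,0],[-0.4,0.4,-1.1],0.015],[[0.02,0,0],[0,0,0],0.015],[[0.02,-0.001,0],[0,0,-0.4],0.015],[[0,0,0],[0,0,0],0.015]]'; python3 go.py .4997 .0075 .0955 28
```

```text
t: 22.25
position: [0.499, 0.0108, 0.157]
tool_rot: [-49.1, 89.8, 69.2]
contact_force: [0.3, 0.0, -2.1]
gripper_width: 0.315
t 22.25 pos [0.499  0.0108 0.157 ] jaw -151.7 j1,j6 [   1.1 -117.2] w 26.9 F [ 0.3  0.  -2.1]
shift now-axes mm [61.5  1.1 -3.4] | goal-axes [61.5  0.9 -3.3] turn [0.3 0.2 0.2]
```

```bash
python3 -m jog '[[[0.01,0.001,-0.0035],[0.3,0.2,0.2],0.015],[[0.02,0,0],[0,0,0],0.015],[[0.015,0,0],[0,0,0],0.015],[[0,0,0],[0,0,0],0.015]]'; python3 go.py .4997 .0075 .0955 28
```

```text
t: 22.65
position: [0.5021, 0.0077, 0.1139]
tool_rot: [-143.4, 89.7, -25.3]
contact_force: [-0.8, 0.2, -1.1]
gripper_width: 0.319
t 22.65 pos [0.5021 0.0077 0.1139] jaw -151.9 j1,j6 [   0.9 -117.1] w 27.3 F [-0.8  0.2 -1.1]
shift now-axes mm [18.4  2.3  1.1] | goal-axes [18.4  2.2  1. ] turn [ 0.1 -0.2  0.2]
```

```bash
python3 -m jog '[[[0.01,0.002,0.001],[0,-0.2,0.2],0.015],[[0.004,0,0],[0,0,0],0.015],[[0,0,0],[0,0,0],0.015]]'; python3 go.py .4997 .0075 .0955 28
```

```text
t: 22.95
position: [0.5015, 0.0075, 0.1012]
tool_rot: [-135.8, 89.8, -17.8]
contact_force: [0.1, 0.5, -2.0]
gripper_width: 0.317
t 22.95 pos [0.5015 0.0075 0.1012] jaw -151.9 j1,j6 [   0.9 -117.2] w 27.0 F [ 0.1  0.5 -2. ]
shift now-axes mm [5.7 1.6 0.8] | goal-axes [5.7 1.6 0.8] turn [ 0.1 -0.1  0.1]
```

```bash
python3 -m jog '[[[0.004,0.0015,0.001],[0,-0.1,0.1],0.015],[[0,0,0],[0,0,0],0.015],[[0,0,0],[0,0,0],0.015]]'; python3 go.py .4997 .0075 .0955 28;python3 -m jog '[[[0.0015,0,0],[0,0,0],0.015],[[0,0,0],[0,0,0],0.015],[[0,0,0],[0,0,0],0.015]]'; python3 go.py .4997 .0075 .0955 28
```

```text
t: 23.25
position: [0.5004, 0.0077, 0.098]
tool_rot: [-120.5, 89.9, -2.4]
contact_force: [0.7, -0.7, -1.7]
gripper_width: 0.31
t 23.25 pos [0.5004 0.0077 0.098 ] jaw -151.9 j1,j6 [   0.9 -117.2] w 26.5 F [ 0.7 -0.7 -1.7]
shift now-axes mm [2.5 0.7 0.2] | goal-axes [2.5 0.7 0.2] turn [ 0.1 -0.1  0.1]
t: 23.55
position: [0.5008, 0.0077, 0.0969]
tool_rot: [-119.7, 89.8, -1.6]
contact_force: [-0.3, 0.1, -1.5]
gripper_width: 0.315
t 23.55 pos [0.5008 0.0077 0.0969] jaw -151.9 j1,j6 [   0.9 -117.2] w 26.9 F [-0.3  0.1 -1.5]
shift now-axes mm [1.4 1.  0.4] | goal-axes [1.4 1.  0.4] turn [ 0.1 -0.1  0.2]
```

```bash
python3 -m jog '[[[0.002,0,0],[0,0,0],0.015],[[0,0,0],[0,0,0],0.015],[[0,0,0],[0,0,0],0.015]]'; python3 go.py .4997 .0075 .0955 28;python3 -c "
from h import *
for i in range(4):Cam('top');print(observe()['contact_force'],observe()['position'][2])"
```

```text
t: 23.85
position: [0.5014, 0.0075, 0.0954]
tool_rot: [-122.8, 89.7, -4.7]
contact_force: [0.2, 0.1, -1.6]
gripper_width: 0.315
t 23.85 pos [0.5014 0.0075 0.0954] jaw -151.9 j1,j6 [   0.9 -117.2] w 26.9 F [ 0.2  0.1 -1.6]
shift now-axes mm [-0.1  1.5  0.8] | goal-axes [-0.1  1.5  0.8] turn [ 0.1 -0.1  0.2]
[ 0.13150285 -0.42372196 -1.00966945] 0.09543887326928763
[ 0.11181513  0.08655976 -1.59763036] 0.09542883570414955
[ 0.05729697 -0.75835108 -0.79358559] 0.09543478046654126
[ 0.47981021 -0.28985383 -0.72016699] 0.09543612095205772
```

```bash
python3 -m jog '[[[0.0012,0.001,0],[0,0,0],0.015],[[0,0,0],[0,0,0],0.015]]'; python3 -c "
from h import *
for i in range(3):Cam('top');print(observe()['contact_force'],observe()['position'][2])"
```

```text
t: 24.25
position: [0.5015, 0.0072, 0.0955]
tool_rot: [-118.2, 89.6, -0.1]
contact_force: [0.5, 0.6, -2.5]
gripper_width: 0.318
[-0.23266233  0.23631372 -2.10101989] 0.09547957483386003
[-0.51677036  0.04009921  0.52158752] 0.09541752484027688
[ 1.14194514 -1.01839745  0.51686955] 0.09541402323416366
```

Contact is made, with the z force now unloaded. Releasing.

```bash
python3 -m jog '[[[0,0,0],[0,0,0],0.035],[[0,0,0],[0,0,0],0.055],[[0,0,0],[0,0,0],0.055],[[-0.02,0,0],[0,0,0],0.055],[[-0.04,0,0],[0,0,0],0.055],[[-0.04,0,0],[0,0,0],0.055],[[-0.04,0,0],[0,0,0],0.055]]';  python3 go.py .423 .334 .22 28;python3 go.py .423 .334 .22 -92
python3 - <<'E'
from h import *
c=Cam('side');cv2.imwrite('pics/s10.png',c.img)
E
```

```text
t: 25.1
position: [0.4956, 0.0071, 0.2322]
tool_rot: [64.4, 89.4, -177.5]
contact_force: [0.9, -0.3, -0.1]
gripper_width: 0.646
t 25.1 pos [0.4956 0.0071 0.2322] jaw -151.9 j1,j6 [   0.8 -117.2] w 55.2 F [ 0.9 -0.3 -0.1]
shift now-axes mm [ 12.8 -89.9 322.5] | goal-axes [ 12.2 -89.3 322.7] turn [ 0.1  0.3 -0.5]
t 25.1 pos [0.4956 0.0071 0.2322] jaw -151.9 j1,j6 [   0.8 -117.2] w 55.2 F [ 0.9 -0.3 -0.1]
shift now-axes mm [ 12.8 -89.9 322.5] | goal-axes [  12.2 -324.1   84. ] turn [-59.9   0.5  -0.4]
```

View pics/s10.png

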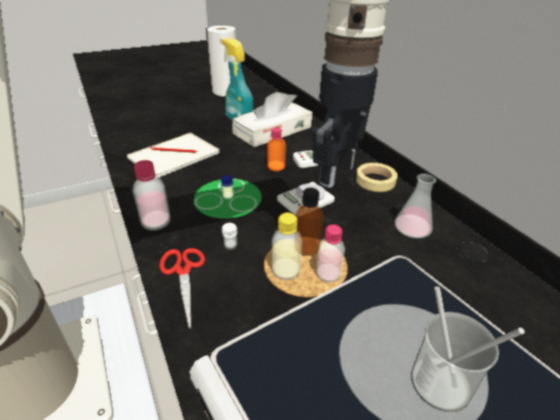

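```bash
python3 -m jog '[[[0,-0.008,0.03],[0,0,0],0.055],[[0,-0.012,0.042],[0,0,0],0.055],[[0,-0.012,0.042],[0,0,0],0.055],[[0,-0.012,0.042],[0,0,0],0.055],[[0,-0.012,0.042],[0,0,0],0.055],[[0,-0.012,0.042],[0,0,0],0.055],[[0,-0.012,0.042],[0,0,0],0.055],[[0,-0.01,0.035],[0,0,0],0.055]]';  python3 -m jog '[[[0,0,0],[0,0,0],0.055],[[0,0,0],[0,0,0],0.055]]'; python3 go.py .423 .334 .15 28
```

```text
t: 25.95
position: [0.4336, 0.3369, 0.2432]
tool_rot: [-113.7, 89.0, 3.6]
contact_force: [0.8, 0.4, -0.3]
gripper_width: 0.641
t: 26.15
position: [0.4318, 0.3416, 0.242]
tool_rot: [-112.0, 89.1, 5.9]
contact_force: [-0.2, -0.6, -0.2]
gripper_width: 0.646
t 26.15 pos [0.4318 0.3416 0.242 ] jaw -152.2 j1,j6 [ 38.6 -79.2] w 55.2 F [-0.2 -0.6 -0.2]
shift now-axes mm [91.8 12.6 -2.1] | goal-axes [92.  11.3 -2.6] turn [-0.2 -0.3  0.8]
```

```bash
python3 -m jog '[[[0.01,0.011,-0.0025],[0,-0.3,0.8],0.055],[[0.03,0,0],[0,0,0],0.055],[[0.03,0,0],[0,0,0],0.055],[[0.02,0,0],[0,0,0.3],0.055],[[0,0,0],[0,0,0.3],0.055],[[0,0,0],[0,0,0],0.055]]'; python3 go.py .423 .334 .15 28
python3 - <<'E'
from h import *
c=Cam('wrist');cv2.imwrite('pics/w11.png',c.img)
b,_=blobs(c,(110,100,30),(130,255,255),(200,150,360,340));print(b[0])
x,y,w,h=b[0][1]
E
```

```text
t: 26.75
position: [0.4259, 0.328, 0.1507]
tool_rot: [100.8, 89.5, -141.9]
contact_force: [-0.5, 0.6, 0.1]
gripper_width: 0.639
t 26.75 pos [0.4259 0.328  0.1507] jaw -152.7 j1,j6 [ 37.6 -79.7] w 54.5 F [-0.5  0.6  0.1]
shift now-axes mm [ 0.6 -0.2  6.7] | goal-axes [ 0.7 -0.3  6.7] turn [-0.7 -0.1 -0.5]
(1174, [258, 198, 37, 40], [276.2, 217.7])
```

View pics/w11.png

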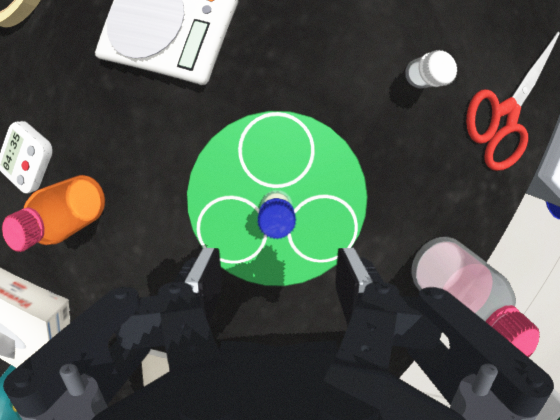

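```bash
python3 - <<'E'
from h import *
c=Cam('wrist')
b,m=blobs(c,(50,120,40),(80,255,255),(160,90,390,300))
ct=max(cv2.findContours(m,cv2.RETR_EXTERNAL,cv2.CHAIN_APPROX_NONE)[0],key=cv2.contourArea)
def fit(q,z):
    P=np.array([c.plane(u,v,z)[:2] for u,v in q]);A=np.c_[2*P,np.ones(len(P))];x=np.linalg.lstsq(A,(P**2).sum(1),rcond=None)[0];return x[:2].round(4),np.sqrt(x[2]+x[0]**2+x[1]**2).round(4)
mc,r=fit(cv2.convexHull(ct)[:,0],.004);print('mat',mc,r)
hsv=cv2.cvtColor(c.img,cv2.COLOR_BGR2HSV)
w=((hsv[...,1]<110)&(hsv[...,2]>150)).astype(np.uint8)*255
for n,(u,v) in dict(pink=(276,150),dark=(232,229.5),yel=(323,228)).items():
    yy,xx=np.nonzero(w);d=np.hypot(xx-u,yy-v);k=(d>28)&(d<43)
    p,r=fit(np.c_[xx[k],yy[k]],.004);d=p-mc;print(n,p,r,np.hypot(*d).round(4),np.degrees(np.arctan2(d[1],d[0])).round(1))
bb,_=blobs(c,(110,100,30),(130,255,255),(200,150,360,340));print(bb[0][:3],c.plane(277,bb[0][1][1]+40-18.5,.058).round(4))
cv2.imwrite('pics/w12.png',c.img)
E
python3 go.py .423 .334 .15 28
```

```text
mat [0.4228 0.333 ] 0.0817
pink [0.4451 0.2914] 0.0315 0.0472 -61.8
dark [0.4487 0.3759] 0.032 0.0501 58.9
yel [0.373  0.3358] 0.0322 0.0499 176.8
(1174, [258, 198, 37, 40], [276.1, 217.7]) [0.4238 0.3311 0.058 ]
t 26.85 pos [0.426  0.3285 0.1512] jaw -152.6 j1,j6 [ 37.6 -79.7] w 55.0 F [ 0.2 -0.5  0.9]
shift now-axes mm [1.2 0.1 6.3] | goal-axes [1.2 0.1 6.3] turn [-0.6 -0.1 -0.4]
```

```bash
python3 -m jog '[[[0.005,0,0.005],[-0.6,0,-0.4],0.055],[[0.02,0,0],[0,0,0],0.055],[[0.02,0,0],[0,0,0],0.055],[[0.01,0,0],[0,0,0],0.055],[[0,0,0],[0,0,0],0.055]]'; python3 go.py .4233 .3325 .045 28
```

```text
t: 27.35
position: [0.4271, 0.3367, 0.1003]
tool_rot: [-83.7, 89.2, 34.4]
contact_force: [-0.6, -0.5, -0.2]
gripper_width: 0.645
t 27.35 pos [0.4271 0.3367 0.1003] jaw -151.9 j1,j6 [ 38.3 -79.8] w 55.1 F [-0.6 -0.5 -0.2]
shift now-axes mm [55.2  6.2 -2. ] | goal-axes [55.3  5.4 -1.9] turn [0.1 0.1 0.8]
```

```bash
python3 -m jog '[[[0.005,0.0055,-0.002],[0,0.1,0.8],0.055],[[0.015,0,0],[0,0,0],0.055],[[0.005,0,0],[0,0,0],0.055],[[0,0,0],[0,0,0],0.055]]'; python3 go.py .4233 .3325 .045 28
python3 - <<'E'
from h import *
c=Cam('wrist');cv2.imwrite('pics/w13.png',c.img)
E
```

```text
t: 27.75
position: [0.4243, 0.3335, 0.0775]
tool_rot: [-82.1, 89.8, 36.0]
contact_force: [0.8, -0.2, -0.1]
gripper_width: 0.647
t 27.75 pos [0.4243 0.3335 0.0775] jaw -151.9 j1,j6 [ 38.2 -80. ] w 55.2 F [ 0.8 -0.2 -0.1]
shift now-axes mm [32.5  1.5 -0.4] | goal-axes [32.5  1.4 -0.4] turn [0.1 0.  0.2]
```

View pics/w13.png

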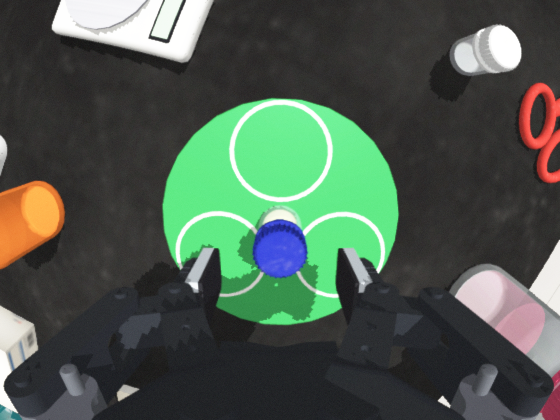

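Vial cap at (280,250) is centred between the fingers (midpoint about 278). I'll continue down.

```bash
python3 -m jog '[[[0.01,0.001,0],[0,0,0.2],0.055],[[0.01,0,0],[0,0,0],0.055],[[0.006,0,0],[0,0,0],0.055],[[0,0,0],[0,0,0],0.055]]'; python3 go.py .4233 .3328 .044 28
```

```text
t: 28.2
position: [0.4244, 0.3337, 0.0512]
tool_rot: [-70.8, 89.8, 47.3]
contact_force: [-0.2, 0.0, -0.2]
gripper_width: 0.641
t 28.2 pos [0.4244 0.3337 0.0512] jaw -151.9 j1,j6 [ 38.2 -80. ] w 54.7 F [-0.2  0.  -0.2]
shift now-axes mm [ 7.2  1.4 -0.3] | goal-axes [ 7.2  1.4 -0.3] turn [0.1 0.1 0.2]
```

```bash
python3 -m jog '[[[0.005,0.001,0],[0,0,0.2],0.055],[[0.001,0,0],[0,0,0],0.055],[[0,0,0],[0,0,0],0.055]]'; python3 go.py .4233 .3328 .044 28; python3 -m jog '[[[0,0,0],[0,0,0],0.03],[[0,0,0],[0,0,0],0.018],[[0,0,0],[0,0,0],0.018],[[0,0,0],[0,0,0],0.018],[[0,0,0],[0,0,0],0.018],[[0,0,0],[0,0,0],0.018]]'; python3 go.py .4233 .3328 .044 28
```

```text
t: 28.5
position: [0.4234, 0.3332, 0.0444]
tool_rot: [53.3, 89.9, 171.4]
contact_force: [-0.8, -1.0, 0.0]
gripper_width: 0.645
t 28.5 pos [0.4234 0.3332 0.0444] jaw -151.9 j1,j6 [ 38.2 -80. ] w 55.1 F [-0.8 -1.   0. ]
shift now-axes mm [ 0.4  0.2 -0.3] | goal-axes [ 0.4  0.2 -0.3] turn [ 0.1  0.1 -0.1]
t: 29.1
position: [0.4239, 0.3336, 0.0452]
tool_rot: [-16.8, 89.9, 101.3]
contact_force: [0.2, 0.5, 0.0]
gripper_width: 0.312
t 29.1 pos [0.4239 0.3336 0.0452] jaw -151.9 j1,j6 [ 38.2 -80. ] w 26.6 F [0.2 0.5 0. ]
shift now-axes mm [ 1.2  0.9 -0.4] | goal-axes [ 1.2  0.9 -0.4] turn [0.1 0.1 0. ]
```

```bash
python3 -m jog '[[[-0.01,0,0],[0,0,0],0.018],[[-0.02,0,0],[0,0,0],0.018],[[-0.03,0,0],[0,0,0],0.018],[[-0.03,0,0],[0,0,0],0.018],[[0,0,0],[0,0,0],0.018]]'; python3 go.py .598 .238 .13 28
```

```text
t: 29.6
position: [0.4231, 0.3329, 0.1396]
tool_rot: [71.3, 89.9, -170.6]
contact_force: [0.0, -0.1, 0.1]
gripper_width: 0.312
t 29.6 pos [0.4231 0.3329 0.1396] jaw -151.9 j1,j6 [ 38.2 -80. ] w 26.7 F [ 0.  -0.1  0.1]
shift now-axes mm [   9.2 -109.5 -166.1] | goal-axes [   9.6 -109.9 -165.8] turn [ 0.1  0.  -0.1]
```

```bash
python3 -m jog '[[[0,-0.011,-0.016],[0,0,0],0.018],[[0,-0.02,-0.03],[0,0,0],0.018],[[0,-0.02,-0.03],[0,0,0],0.018],[[0,-0.02,-0.03],[0,0,0],0.018],[[0,-0.02,-0.03],[0,0,0],0.018],[[0,-0.017,-0.026],[0,0,0],0.018],[[0,0,0],[0,0,0],0.018]]'; python3 go.py .598 .238 .10 28
```

```text
t: 30.3
position: [0.5999, 0.239, 0.1415]
tool_rot: [-24.3, 89.9, 94.1]
contact_force: [-0.3, 0.8, -0.7]
gripper_width: 0.313
t 30.3 pos [0.5999 0.239  0.1415] jaw -151.6 j1,j6 [ 21.7 -96.7] w 26.7 F [-0.3  0.8 -0.7]
shift now-axes mm [41.5  2.2 -0. ] | goal-axes [41.5  2.2  0. ] turn [0.4 0.1 0. ]
```

```bash
python3 -m jog '[[[0.01,0.002,0],[0.4,0.1,0],0.018],[[0.015,0,0],[0,0,0],0.018],[[0.01,0,0],[0,0,0],0.018],[[0,0,0],[0,0,0],0.018]]'; python3 go.py .598 .238 .0672 28
python3 - <<'E'
from h import *
c=Cam('wrist');cv2.imwrite('pics/w14.png',c.img)
E
```

```text
t: 30.7
position: [0.5949, 0.2381, 0.1027]
tool_rot: [76.4, 89.8, -165.6]
contact_force: [-1.1, -0.0, -0.3]
gripper_width: 0.309
t 30.7 pos [0.5949 0.2381 0.1027] jaw -152.0 j1,j6 [ 21.8 -96.2] w 26.4 F [-1.1 -0.  -0.3]
shift now-axes mm [35.5 -2.9 -1.5] | goal-axes [35.5 -2.7 -1.5] turn [-0.   0.1 -0.2]
```

View pics/w14.png

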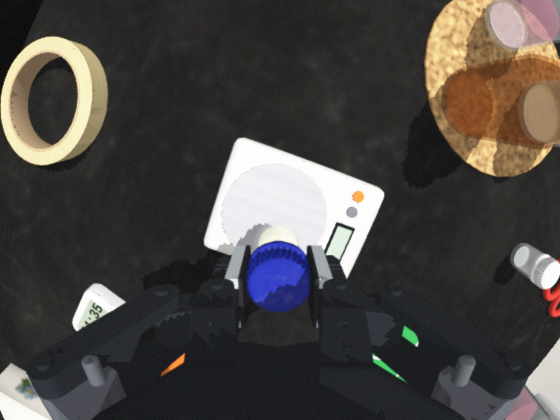

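```bash
python3 - <<'E'
from h import *
c=Cam('wrist')
cv2.imwrite('pics/w15.png',cv2.resize(c.img[130:290,190:400],(788,600),interpolation=cv2.INTER_CUBIC))
E
python3 go.py .598 .238 .0672 28
```

```text
t 30.8 pos [0.5959 0.2385 0.1044] jaw -152.0 j1,j6 [ 21.8 -96.2] w 26.6 F [-0.6  0.  -0.2]
shift now-axes mm [37.2 -1.6 -1.4] | goal-axes [37.2 -1.6 -1.4] turn [-0.   0.  -0.1]
```

View pics/w15.png

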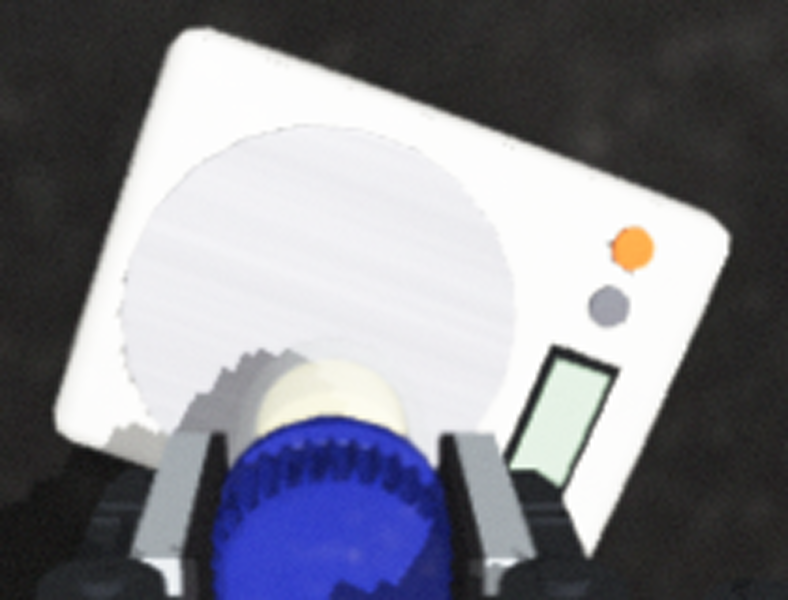

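```bash
python3 - <<'E'
from h import *
c=Cam('wrist')
q=[(122,310),(516,310),(319,125),(130,380),(508,380),(148,220)]
P=np.array([c.plane(190+x/3.7524-.4,130+y/3.75-.4,.026)[:2] for x,y in q]);A=np.c_[2*P,np.ones(len(P))];x=np.linalg.lstsq(A,(P**2).sum(1),rcond=None)[0];print(x[:2],np.sqrt(x[2]+x[0]**2+x[1]**2), np.hypot(*(P-x[:2]).T).round(4))
E
python3 go.py .598 .238 .0672 28
```

```text
[0.59901894 0.23704489] 0.03617049011462393 [0.0358 0.0358 0.0364 0.0365 0.0364 0.0361]
t 30.85 pos [0.5967 0.2386 0.1052] jaw -152.0 j1,j6 [ 21.8 -96.2] w 26.8 F [-0.2  0.6 -0.4]
shift now-axes mm [38.  -0.8 -1.2] | goal-axes [38.  -0.9 -1.2] turn [-0.  0.  0.]
```

```bash
python3 go.py .5987 .2373 .0672 28; python3 -m jog '[[[0.01,-0.001,-0.0025],[0,0,0],0.018],[[0.012,-0.001,0],[0,0,0],0.018],[[0.004,0,0],[0,0,0],0.018],[[0,0,0],[0,0,0],0.018]]'; python3 go.py .5987 .2373 .0672 28
```

```text
t 30.85 pos [0.5967 0.2386 0.1052] jaw -152.0 j1,j6 [ 21.8 -96.2] w 26.8 F [-0.2  0.6 -0.4]
shift now-axes mm [38.  -1.1 -2.1] | goal-axes [38.  -1.1 -2.1] turn [-0.  0.  0.]
t: 31.25
position: [0.6007, 0.2383, 0.0789]
tool_rot: [-92.4, 89.7, 25.7]
contact_force: [-1.1, 0.1, -0.6]
gripper_width: 0.311
t 31.25 pos [0.6007 0.2383 0.0789] jaw -152.0 j1,j6 [ 21.6 -96.4] w 26.5 F [-1.1  0.1 -0.6]
shift now-axes mm [11.7  2.3  0.1] | goal-axes [11.7  2.3  0.1] turn [ 0.  -0.   0.3]
```

```bash
python3 -m jog '[[[0.006,0.0023,0],[0,0,0.3],0.018],[[0.002,0,0],[0,0,0],0.018],[[0,0,0],[0,0,0],0.018]]'; python3 go.py .5987 .2373 .0672 28;python3 -m jog '[[[0.0015,0,0],[0,0,0],0.018],[[0,0,0],[0,0,0],0.018],[[0,0,0],[0,0,0],0.018]]'; python3 go.py .5987 .2373 .0672 28
```

```text
t: 31.55
position: [0.5985, 0.237, 0.0699]
tool_rot: [91.4, 89.9, -150.5]
contact_force: [-0.5, 0.1, -0.2]
gripper_width: 0.311
t 31.55 pos [0.5985 0.237  0.0699] jaw -152.0 j1,j6 [ 21.6 -96.4] w 26.6 F [-0.5  0.1 -0.2]
shift now-axes mm [ 2.7 -0.3  0.2] | goal-axes [ 2.7 -0.3  0.2] turn [ 0.  -0.  -0.1]
t: 31.85
position: [0.5988, 0.2371, 0.0687]
tool_rot: [96.9, 89.9, -145.1]
contact_force: [0.3, 0.1, -0.2]
gripper_width: 0.313
t 31.85 pos [0.5988 0.2371 0.0687] jaw -152.0 j1,j6 [ 21.6 -96.4] w 26.7 F [ 0.3  0.1 -0.2]
shift now-axes mm [1.5 0.  0.3] | goal-axes [1.5 0.  0.3] turn [ 0.  -0.  -0.1]
```

```bash
python3 -m jog '[[[0.0015,0,0],[0,0,0],0.018],[[0,0,0],[0,0,0],0.018],[[0,0,0],[0,0,0],0.018]]'; python3 go.py .5987 .2373 .0672 28;python3 -m jog '[[[0.001,0,0],[0,0,0],0.018],[[0,0,0],[0,0,0],0.018],[[0,0,0],[0,0,0],0.018]]'; python3 -c "
from h import *
for i in range(3):Cam('top');print(observe()['contact_force'],observe()['position'][2])"
```

```text
t: 32.15
position: [0.5991, 0.2372, 0.0677]
tool_rot: [179.6, 90.0, -62.3]
contact_force: [0.7, 0.2, 0.2]
gripper_width: 0.305
t 32.15 pos [0.5991 0.2372 0.0677] jaw -152.0 j1,j6 [ 21.6 -96.4] w 26.1 F [0.7 0.2 0.2]
shift now-axes mm [0.5 0.4 0.3] | goal-axes [0.5 0.4 0.3] turn [ 0. -0. -0.]
t: 32.45
position: [0.5993, 0.2373, 0.0669]
tool_rot: [-121.3, 90.0, -3.2]
contact_force: [0.4, 0.3, -0.4]
gripper_width: 0.306
[0.78341705 0.42533016 0.29574013] 0.06691605720857147
[ 0.65774455 -0.80974446  0.51882181] 0.06689164983920298
[0.96114614 0.12263243 1.19423896] 0.06692375575920605
```

```bash
python3 -m jog '[[[0.001,0,0],[0,0,0],0.018],[[0,0,0],[0,0,0],0.018],[[0,0,0],[0,0,0],0.018]]'; python3 -c "
from h import *
for i in range(3):Cam('top');print(observe()['contact_force'],observe()['position'])"
```

```text
t: 32.9
position: [0.5996, 0.2373, 0.0671]
tool_rot: [-109.3, 89.9, 8.7]
contact_force: [-0.3, 0.7, 0.0]
gripper_width: 0.313
[ 0.30414447 -0.70509765  0.0982488 ] [0.59954739 0.2373471  0.06699314]
[-0.12702812  0.38995616  0.28113428] [0.59954524 0.23729238 0.06689267]
[ 0.18915724 -0.75476756  0.49187829] [0.59950916 0.23733034 0.06692002]
```

```bash
python3 -m jog '[[[0.0015,0,0.0005],[0,0,0],0.018],[[0,0,0],[0,0,0],0.018],[[0,0,0],[0,0,0],0.018]]'; python3 -c "
from h import *
for i in range(3):Cam('top');print(observe()['contact_force'],observe()['position'])
c=Cam('side');cv2.imwrite('pics/s16.png',cv2.resize(c.img[150:230,265:365],(750,600),interpolation=cv2.INTER_CUBIC))"
```

```text
t: 33.35
position: [0.5999, 0.2375, 0.0672]
tool_rot: [-121.1, 89.8, -3.1]
contact_force: [0.2, -1.0, -0.7]
gripper_width: 0.308
[-0.7241139  -0.86078906 -0.78980094] [0.59983108 0.23747539 0.0670643 ]
[0.05744423 0.18111543 1.86680627] [0.59976811 0.237465   0.06689725]
[0.07325915 0.09457735 0.51452271] [0.59976696 0.2374365  0.06691794]
```

View pics/s16.png

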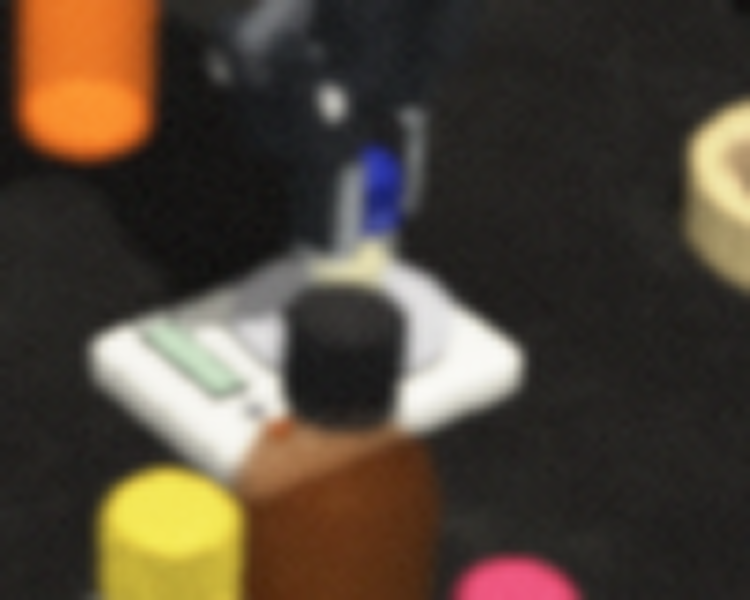

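```bash
python3 -m jog '[[[0,0,0],[0,0,0],0.03],[[0,0,0],[0,0,0],0.04],[[0,0,0],[0,0,0],0.055],[[0,0,0],[0,0,0],0.055],[[-0.02,0,0],[0,0,0],0.055],[[-0.04,0,0],[0,0,0],0.055],[[-0.04,0,0],[0,0,0],0.055],[[-0.04,0,0],[0,0,0],0.055]]';python3 -m jog '[[[-0.03,0,0],[0,0,0],0.055],[[0,0,0],[0,0,0],0.055],[[0,0,0],[0,0,0],0.055]]'; python3 go.py .4995 .008 .24 28
python3 - <<'E'
from h import *
c=Cam('wrist');cv2.imwrite('pics/w17.png',c.img)
E
```

```text
t: 34.35
position: [0.5944, 0.2356, 0.2008]
tool_rot: [87.9, 89.0, -154.1]
contact_force: [0.9, -0.8, 0.9]
gripper_width: 0.649
t: 34.65
position: [0.5977, 0.237, 0.24]
tool_rot: [101.7, 89.8, -140.3]
contact_force: [0.1, -0.4, -1.1]
gripper_width: 0.645
t 34.65 pos [0.5977 0.237  0.24  ] jaw -152.0 j1,j6 [ 21.7 -96.3] w 55.0 F [ 0.1 -0.4 -1.1]
shift now-axes mm [   1.   194.3 -156.1] | goal-axes [   0.   194.3 -156.1] turn [ 0.  -0.  -0.2]
```

View pics/w17.png

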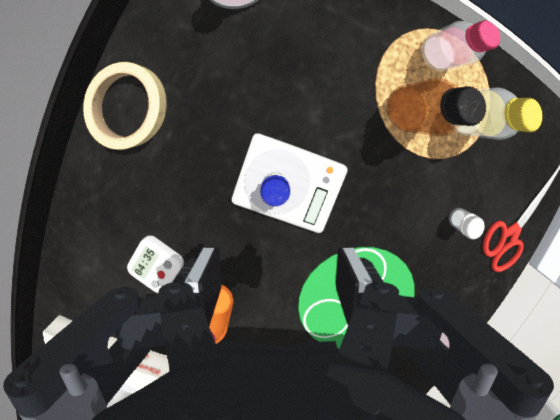

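Run:
```python
from h import *
c=Cam('wrist')
b,_=blobs(c,(110,100,30),(130,255,255),(230,160,320,230));print(b[0])
print(c.plane(b[0][2][0],b[0][2][1]+1,.078)[:2], c.plane(276,178,.026)[:2])
t=Cam('top');b,_=blobs(t,(110,100,40),(130,255,255),(260,150,310,210));print(b);print(t.plane(*b[0][2],.079)[:2] if b else '')
cv2.imwrite('pics/w18.png',cv2.resize(c.img[120:250,215:365],(692,600),interpolation=cv2.INTER_CUBIC))
```

```text
(720, [261, 175, 29, 31], [275.0, 190.1])
[0.60051419 0.23622664] [0.60123843 0.23311156]
[(77, [277, 166, 10, 10], [281.8, 170.4])]
[0.59726265 0.23904314]
```

View pics/w18.png

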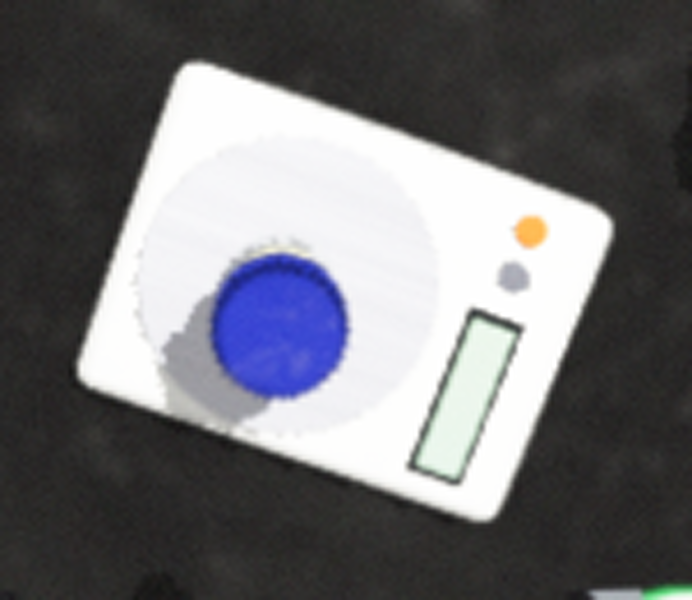

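```bash
python3 - <<'E'
from h import *
c=Cam('wrist')
f=lambda x,y,z:c.plane(215+x/4.615-.4,120+y/4.615-.4,z)[:2].round(4)
print('pan',f(289,285.5,.026),'vial',f(280,330,.08))
print('orange',c.plane(0,0,0)[:0])
E
python3 go.py .501 .007 .24 28
```

```text
pan [0.597 0.235] vial [0.5994 0.2349]
orange []
t 34.85 pos [0.5969 0.2367 0.238 ] jaw -152.0 j1,j6 [ 21.7 -96.3] w 55.1 F [-0.2  0.  -0.8]
shift now-axes mm [  -0.4  192.5 -157.8] | goal-axes [  -2.   192.5 -157.8] turn [ 0.  -0.  -0.5]
```

```bash
python3 -m jog '[[[0,0.018,-0.015],[0,0,0],0.055],[[0,0.026,-0.021],[0,0,0],0.055],[[0,0.026,-0.021],[0,0,0],0.055],[[0,0.026,-0.021],[0,0,0],0.055],[[0,0.026,-0.021],[0,0,0],0.055],[[0,0.026,-0.021],[0,0,0],0.055],[[0,0.024,-0.020],[0,0,0],0.055],[[0,0.015,-0.012],[0,0,0],0.055]]';python3 -m jog '[[[0,0,0],[0,0,0],0.055],[[0,0,0],[0,0,0],0.055]]'; python3 go.py .501 .007 .15 28
```

```text
t: 35.65
position: [0.494, 0.0089, 0.226]
tool_rot: [77.4, 88.1, -164.2]
contact_force: [-0.1, 0.6, 0.3]
gripper_width: 0.641
t: 35.85
position: [0.4917, 0.0068, 0.224]
tool_rot: [75.5, 87.9, -166.4]
contact_force: [-0.1, 0.4, 0.2]
gripper_width: 0.649
t 35.85 pos [0.4917 0.0068 0.224 ] jaw -151.9 j1,j6 [   1.1 -117.1] w 55.4 F [-0.1  0.4  0.2]
shift now-axes mm [ 73.6 -10.9  -4.9] | goal-axes [74.  -8.3 -4.1] turn [ 0.1  0.5 -2.1]
```

```bash
python3 -m jog '[[[0.005,-0.0085,-0.004],[0,0.5,-2.1],0.055],[[0.02,0,0],[0,0,0],0.055],[[0.02,0,0],[0,0,0],0.055],[[0.02,-0.001,0],[0,0,-0.3],0.055],[[0,0,0],[0,0,0],0.055]]'; python3 go.py .501 .007 .0955 28
python3 - <<'E'
from h import *
c=Cam('wrist');cv2.imwrite('pics/w19.png',c.img)
E
```

```text
t: 36.35
position: [0.5037, 0.0128, 0.1544]
tool_rot: [-68.2, 89.6, 50.3]
contact_force: [-0.7, -0.7, 0.4]
gripper_width: 0.648
t 36.35 pos [0.5037 0.0128 0.1544] jaw -151.5 j1,j6 [   1.3 -117.2] w 55.3 F [-0.7 -0.7  0.4]
shift now-axes mm [58.8  5.5 -3.9] | goal-axes [58.9  5.1 -3.8] turn [0.5 0.2 0.4]
```

View pics/w19.png

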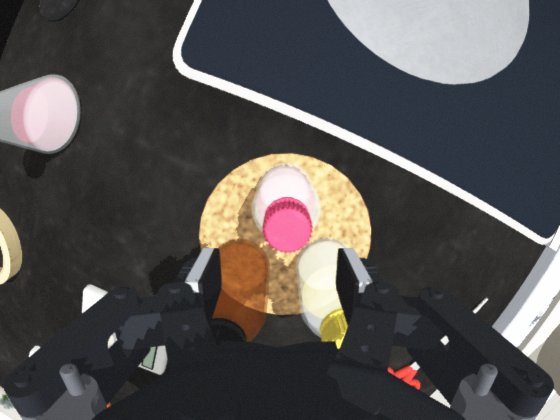

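```bash
python3 -m jog '[[[0.01,0.005,-0.004],[0.5,0.2,0.4],0.055],[[0.015,0,0],[0,0,0],0.055],[[0.012,0,0],[0,0,0],0.055],[[0,0,0],[0,0,0],0.055]]'; python3 go.py .501 .007 .0955 28
```

```text
t: 36.8
position: [0.5049, 0.0076, 0.1194]
tool_rot: [-132.2, 89.6, -14.2]
contact_force: [-0.2, 0.9, -0.4]
gripper_width: 0.642
t 36.8 pos [0.5049 0.0076 0.1194] jaw -152.0 j1,j6 [   0.9 -117.1] w 54.8 F [-0.2  0.9 -0.4]
shift now-axes mm [23.9  3.9  1.5] | goal-axes [23.9  3.8  1.3] turn [ 0.  -0.3  0.3]
```

```bash
python3 -m jog '[[[0.006,0.004,0.0015],[0,-0.3,0.3],0.055],[[0.01,0,0],[0,0,0],0.055],[[0.004,0,0],[0,0,0],0.055],[[0,0,0],[0,0,0],0.055]]'; python3 go.py .501 .007 .0955 28
```

```text
t: 37.2
position: [0.5013, 0.0068, 0.099]
tool_rot: [-100.5, 89.9, 17.5]
contact_force: [-1.5, 0.1, 0.3]
gripper_width: 0.642
t 37.2 pos [0.5013 0.0068 0.099 ] jaw -152.0 j1,j6 [   0.8 -117.3] w 54.9 F [-1.5  0.1  0.3]
shift now-axes mm [3.5 0.2 0.4] | goal-axes [3.5 0.2 0.4] turn [ 0.  -0.   0.1]
```

```bash
python3 -m jog '[[[0.003,0,0],[0,0,0],0.055],[[0,0,0],[0,0,0],0.055]]'; python3 go.py .501 .007 .0955 28;  python3 -m jog '[[[0,0,0],[0,0,0],0.03],[[0,0,0],[0,0,0],0.015],[[0,0,0],[0,0,0],0.015],[[0,0,0],[0,0,0],0.015],[[0,0,0],[0,0,0],0.015],[[0,0,0],[0,0,0],0.015]]';  python3 go.py .501 .007 .0955 28; python3 -m jog '[[[-0.01,0,0],[0,0,0],0.015],[[-0.02,0,0],[0,0,0],0.015],[[-0.03,0,0],[0,0,0],0.015],[[-0.04,0,0],[0,0,0],0.015],[[-0.04,0,0],[0,0,0],0.015],[[-0.03,0,0],[0,0,0],0.015],[[-0.02,0,0],[0,0,0],0.015],[[0,0,0],[0,0,0],0.015]]';  python3 go.py .4452 .2914 .26 28
```

```text
t: 37.4
position: [0.5015, 0.0067, 0.0959]
tool_rot: [-104.2, 89.9, 13.8]
contact_force: [0.1, 0.5, -0.6]
gripper_width: 0.644
t 37.4 pos [0.5015 0.0067 0.0959] jaw -152.0 j1,j6 [   0.8 -117.3] w 55.0 F [ 0.1  0.5 -0.6]
shift now-axes mm [0.4 0.3 0.5] | goal-axes [0.4 0.3 0.5] turn [ 0.  -0.   0.1]
t: 38.0
position: [0.502, 0.0067, 0.0965]
tool_rot: [-113.0, 89.8, 5.0]
contact_force: [-0.2, -0.8, 0.0]
gripper_width: 0.311
t 38.0 pos [0.502  0.0067 0.0965] jaw -152.0 j1,j6 [   0.8 -117.3] w 26.5 F [-0.2 -0.8  0. ]
shift now-axes mm [1.  0.7 0.7] | goal-axes [1.  0.7 0.7] turn [ 0.  -0.1  0.1]
t: 38.8
position: [0.4986, 0.0067, 0.2954]
tool_rot: [53.7, 89.8, 171.8]
contact_force: [0.7, -1.0, -2.6]
gripper_width: 0.315
t 38.8 pos [0.4986 0.0067 0.2954] jaw -152.0 j1,j6 [   0.8 -117.3] w 26.9 F [ 0.7 -1.  -2.6]
shift now-axes mm [ 35.7 -86.8 276.3] | goal-axes [ 35.4 -86.5 276.4] turn [ 0.   0.1 -0.2]
```

```bash
python3 -m jog '[[[0,-0.006,0.02],[0,0,0],0.015],[[0,-0.0115,0.037],[0,0,0],0.015],[[0,-0.0115,0.037],[0,0,0],0.015],[[0,-0.0115,0.037],[0,0,0],0.015],[[0,-0.0115,0.037],[0,0,0],0.015],[[0,-0.0115,0.037],[0,0,0],0.015],[[0,-0.0115,0.037],[0,0,0],0.015],[[0,-0.01,0.028],[0,0,0],0.015]]';python3 -m jog '[[[0,0,0],[0,0,0],0.015],[[0,0,0],[0,0,0],0.015]]';  python3 go.py .4452 .2914 .16 28
```

```text
t: 39.6
position: [0.4428, 0.2892, 0.2864]
tool_rot: [85.7, 89.1, -156.9]
contact_force: [1.0, -0.8, -2.0]
gripper_width: 0.313
t: 39.8
position: [0.4404, 0.2924, 0.2829]
tool_rot: [86.0, 88.8, -156.2]
contact_force: [0.3, -0.8, -1.8]
gripper_width: 0.317
t 39.8 pos [0.4404 0.2924 0.2829] jaw -152.2 j1,j6 [ 33.5 -84.3] w 27.0 F [ 0.3 -0.8 -1.8]
shift now-axes mm [122.8  -6.4  -3.3] | goal-axes [122.9  -3.8  -3.1] turn [-0.2  0.1 -1.2]
```

```bash
python3 -m jog '[[[0.01,-0.004,-0.003],[-0.2,0.1,-1.2],0.015],[[0.03,0,0],[0,0,0],0.015],[[0.03,0,0],[0,0,-0.3],0.015],[[0.03,0,0],[0,0,-0.3],0.015],[[0,0,0],[0,0,0],0.015]]'; python3 go.py .4452 .2914 .0965 28
```

```text
t: 40.3
position: [0.445, 0.2856, 0.1775]
tool_rot: [-106.2, 89.6, 11.5]
contact_force: [-1.7, -0.7, -2.2]
gripper_width: 0.314
t 40.3 pos [0.445  0.2856 0.1775] jaw -152.3 j1,j6 [ 32.8 -84.9] w 26.9 F [-1.7 -0.7 -2.2]
shift now-axes mm [81.  -2.3  5.2] | goal-axes [81.  -2.9  5. ] turn [-0.3 -0.1  0.4]
```

```bash
python3 -m jog '[[[0.01,-0.003,0.005],[-0.3,-0.1,0.4],0.015],[[0.02,0,0],[0,0,0],0.015],[[0.02,0,0],[0,0,0],0.015],[[0.01,0,0],[0,0,0],0.015],[[0,0,0],[0,0,0],0.015]]'; python3 go.py .4452 .2914 .0965 28
```

```text
t: 40.8
position: [0.4499, 0.2921, 0.1202]
tool_rot: [-83.0, 89.6, 34.8]
contact_force: [-0.2, 0.2, -2.0]
gripper_width: 0.313
t 40.8 pos [0.4499 0.2921 0.1202] jaw -152.2 j1,j6 [ 33.  -84.8] w 26.7 F [-0.2  0.2 -2. ]
shift now-axes mm [23.7  4.6  1.6] | goal-axes [23.7  4.5  1.6] turn [-0.2  0.   0.4]
```

```bash
python3 -m jog '[[[0.008,0.0045,0.0015],[-0.2,0,0.4],0.015],[[0.008,0,0],[0,0,0],0.015],[[0.003,0,0],[0,0,0],0.015],[[0,0,0],[0,0,0],0.015]]'; python3 go.py .4452 .2914 .0965 28
```

```text
t: 41.2
position: [0.447, 0.2927, 0.1028]
tool_rot: [-73.3, 89.7, 44.7]
contact_force: [-0.1, -0.5, -1.9]
gripper_width: 0.319
t 41.2 pos [0.447  0.2927 0.1028] jaw -152.0 j1,j6 [ 33.2 -84.8] w 27.3 F [-0.1 -0.5 -1.9]
shift now-axes mm [ 6.3  2.2 -0.3] | goal-axes [ 6.3  2.1 -0.3] turn [-0.   0.1  0.3]
```

```bash
python3 -m jog '[[[0.004,0.002,0],[0,0.1,0.3],0.015],[[0,0,0],[0,0,0],0.015],[[0,0,0],[0,0,0],0.015]]'; python3 go.py .4452 .2914 .0965 28;python3 -m jog '[[[0.0015,0.0005,0],[0,0,0],0.015],[[0,0,0],[0,0,0],0.015],[[0,0,0],[0,0,0],0.015]]';python3 go.py .4452 .2914 .0965 28; python3 -c "
from h import *
for i in range(2):Cam('top');print(observe()['contact_force'],observe()['position'])"
```

```text
t: 41.5
position: [0.4455, 0.292, 0.0992]
tool_rot: [-114.9, 90.0, 3.1]
contact_force: [0.1, 0.4, -0.8]
gripper_width: 0.314
t 41.5 pos [0.4455 0.292  0.0992] jaw -152.0 j1,j6 [ 33.3 -84.7] w 26.8 F [ 0.1  0.4 -0.8]
shift now-axes mm [ 2.7  0.6 -0.4] | goal-axes [ 2.7  0.6 -0.4] turn [-0. -0.  0.]
t: 41.8
position: [0.4452, 0.2919, 0.098]
tool_rot: [-100.0, 89.9, 18.0]
contact_force: [-0.0, -0.3, -2.2]
gripper_width: 0.312
t 41.8 pos [0.4452 0.2919 0.098 ] jaw -152.0 j1,j6 [ 33.3 -84.7] w 26.7 F [-0.  -0.3 -2.2]
shift now-axes mm [ 1.5  0.3 -0.4] | goal-axes [ 1.5  0.3 -0.4] turn [ 0.  -0.   0.1]
[ 0.34075962 -0.19674102 -1.7437515 ] [0.44519858 0.29189897 0.09795402]
[-0.21624462 -0.59108788 -1.89305234] [0.44522355 0.29190223 0.0979757 ]
```

```bash
python3 -m jog '[[[0.0015,0,0],[0,0,0],0.015],[[0,0,0],[0,0,0],0.015],[[0.001,0,0],[0,0,0],0.015],[[0,0,0],[0,0,0],0.015]]'; python3 -c "
from h import *
for i in range(3):Cam('top');print(observe()['contact_force'],observe()['position'])"
```

```text
t: 42.3
position: [0.4456, 0.2922, 0.0968]
tool_rot: [-89.7, 89.8, 28.3]
contact_force: [-0.2, 0.9, -2.2]
gripper_width: 0.317
[-0.33961531  0.42558275 -1.59521796] [0.44569865 0.29225143 0.09668864]
[-0.36311847  0.18233332 -0.87312634] [0.44566517 0.29226536 0.0965468 ]
[-0.01632147 -0.54477299  0.79248385] [0.44566456 0.29225981 0.0965581 ]
```

```bash
python3 -m jog '[[[0,0,0],[0,0,0],0.035],[[0,0,0],[0,0,0],0.055],[[0,0,0],[0,0,0],0.055],[[-0.02,0,0],[0,0,0],0.055],[[-0.04,0,0],[0,0,0],0.055],[[-0.04,0,0],[0,0,0],0.055],[[-0.04,0,0],[0,0,0],0.055],[[0,0,0],[0,0,0],0.055]]';  python3 go.py .5045 .0905 .24 148
python3 - <<'E'
from h import *
c=Cam('wrist');cv2.imwrite('pics/w20.png',c.img)
E
```

```text
t: 43.25
position: [0.4447, 0.2916, 0.2399]
tool_rot: [126.4, 89.9, -115.6]
contact_force: [0.4, 0.6, -0.2]
gripper_width: 0.641
t 43.25 pos [0.4447 0.2916 0.2399] jaw -152.0 j1,j6 [ 33.3 -84.7] w 54.7 F [ 0.4  0.6 -0.2]
shift now-axes mm [   0.    41.6 -205.6] | goal-axes [-1.000e-01 -1.573e+02 -1.388e+02] turn [60. -0. -0.]
```

View pics/w20.png

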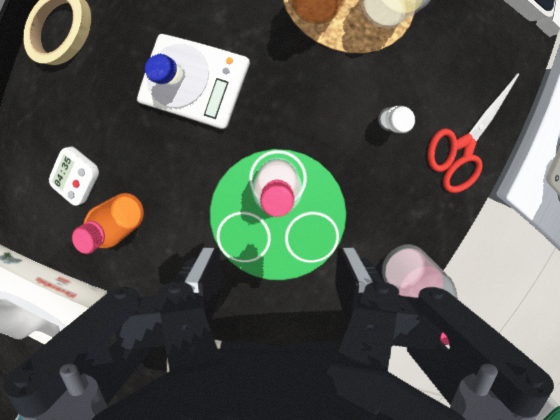

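```bash
python3 -m jog '[[[0,0,0],[8.55,0,0],0.055],[[0,0,0],[8.55,0,0],0.055],[[0,0,0],[8.55,0,0],0.055],[[0,0,0],[8.55,0,0],0.055],[[0,0,0],[8.55,0,0],0.055],[[0,0,0],[8.55,0,0],0.055],[[0,0,0],[8.5,0,0],0.055],[[0,0,0],[0,0,0],0.055]]'; python3 go.py .5045 .0905 .24 148; python3 -m jog '[[[0,-0.018,-0.015],[0,0,0],0.055],[[0,-0.026,-0.023],[0,0,0],0.055],[[0,-0.026,-0.023],[0,0,0],0.055],[[0,-0.026,-0.023],[0,0,0],0.055],[[0,-0.026,-0.023],[0,0,0],0.055],[[0,-0.02,-0.018],[0,0,0],0.055],[[0,-0.012,-0.010],[0,0,0],0.055],[[0,0,0],[0,0,0],0.055]]'; python3 go.py .5045 .0905 .18 148
```

```text
t: 44.1
position: [0.4395, 0.2881, 0.2268]
tool_rot: [157.2, 88.8, -145.3]
contact_force: [-1.0, -0.4, -0.5]
gripper_width: 0.644
t 44.1 pos [0.4395 0.2881 0.2268] jaw 147.5 j1,j6 [ 33.3 -24.3] w 55.0 F [-1.  -0.4 -0.5]
shift now-axes mm [ -12.  -160.8 -132. ] | goal-axes [ -13.2 -159.8 -133.1] turn [-0.5 -1.1 -0.5]
t: 44.9
position: [0.4976, 0.0849, 0.2194]
tool_rot: [149.5, 88.1, -151.2]
contact_force: [-0.1, 0.3, -0.2]
gripper_width: 0.646
t 44.9 pos [0.4976 0.0849 0.2194] jaw 149.3 j1,j6 [ 10.  -49.3] w 55.2 F [-0.1  0.3 -0.2]
shift now-axes mm [39.1 -3.8  9.5] | goal-axes [39.4 -2.9  8.4] turn [ 1.3 -1.7 -1. ]
```

```bash
python3 -m jog '[[[0.01,-0.003,0.0085],[1.3,-1.7,-1],0.055],[[0.02,0,0],[0,0,0],0.055],[[0.015,0,0],[0,0,0],0.055],[[0,0,0],[0,0,0],0.055]]'; python3 go.py .5045 .0905 .1197 148
python3 - <<'E'
from h import *
c=Cam('wrist');cv2.imwrite('pics/w21.png',c.img)
E
```

```text
t: 45.3
position: [0.5029, 0.0923, 0.1708]
tool_rot: [52.3, 89.9, 110.7]
contact_force: [-0.2, 0.7, 0.6]
gripper_width: 0.642
t 45.3 pos [0.5029 0.0923 0.1708] jaw 148.5 j1,j6 [ 10.3 -48.2] w 54.9 F [-0.2  0.7  0.6]
shift now-axes mm [51.1 -2.4 -0.8] | goal-axes [51.1 -2.3 -0.7] turn [ 0.5  0.1 -0.1]
```

View pics/w21.png

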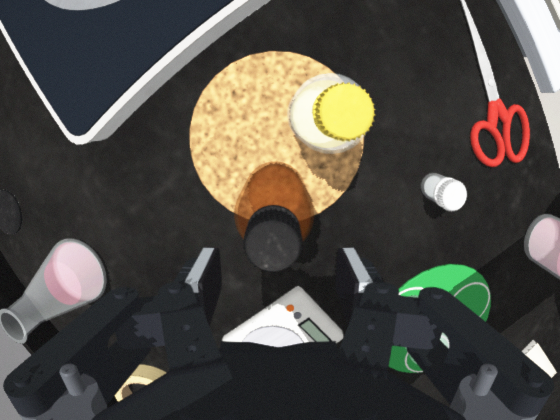

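```bash
python3 -m jog '[[[0.01,-0.002,-0.0005],[0.5,0.1,0],0.055],[[0.015,0,0],[0,0,0],0.055],[[0.012,0,0],[0,0,0],0.055],[[0,0,0],[0,0,0],0.055]]'; python3 go.py .5045 .0905 .1197 148
```

```text
t: 45.75
position: [0.5066, 0.0928, 0.135]
tool_rot: [-32.5, 89.8, 25.7]
contact_force: [0.1, 0.2, 0.7]
gripper_width: 0.642
t 45.75 pos [0.5066 0.0928 0.135 ] jaw 148.2 j1,j6 [ 10.3 -47.9] w 54.8 F [0.1 0.2 0.7]
shift now-axes mm [15.3  0.6 -3.1] | goal-axes [15.3  0.5 -3.1] turn [0.2 0.2 0.1]
```

```bash
python3 -m jog '[[[0.008,0.0005,-0.003],[0.2,0.2,0.1],0.055],[[0.005,0,0],[0,0,0],0.055],[[0.001,0,0],[0,0,0],0.055],[[0,0,0],[0,0,0],0.055]]'; python3 go.py .5045 .0905 .1197 148; python3 -m jog '[[[0,0,0],[0,0,0],0.035],[[0,0,0],[0,0,0],0.02],[[0,0,0],[0,0,0],0.02],[[0,0,0],[0,0,0],0.02],[[0,0,0],[0,0,0],0.02],[[0,0,0],[0,0,0],0.02]]';  python3 go.py .5045 .0905 .1197 148
```

```text
t: 46.15
position: [0.5056, 0.0909, 0.1214]
tool_rot: [-55.5, 89.8, 2.5]
contact_force: [0.1, 0.3, 0.3]
gripper_width: 0.645
t 46.15 pos [0.5056 0.0909 0.1214] jaw 148.0 j1,j6 [ 10.2 -47.8] w 55.1 F [0.1 0.3 0.3]
shift now-axes mm [ 1.7  0.8 -0.9] | goal-axes [ 1.7  0.8 -0.9] turn [0.  0.1 0.1]
t: 46.75
position: [0.506, 0.0909, 0.1221]
tool_rot: [-50.8, 89.8, 7.2]
contact_force: [0.8, 0.4, -1.2]
gripper_width: 0.356
t 46.75 pos [0.506  0.0909 0.1221] jaw 148.0 j1,j6 [ 10.2 -47.8] w 30.4 F [ 0.8  0.4 -1.2]
shift now-axes mm [ 2.4  1.  -1.2] | goal-axes [ 2.4  1.  -1.2] turn [0.  0.1 0.2]
```

```bash
python3 -m jog '[[[-0.01,0,0],[0,0,0],0.02],[[-0.02,0,0],[0,0,0],0.02],[[-0.03,0,0],[0,0,0],0.02],[[-0.03,0,0],[0,0,0],0.02],[[-0.03,0,0],[0,0,0],0.02],[[-0.03,0,0],[0,0,0],0.02],[[-0.01,0,0],[0,0,0],0.02],[[0,0,0],[0,0,0],0.02]]';  python3 go.py .4495 .375 .26 148
```

```text
t: 47.55
position: [0.5032, 0.0904, 0.2893]
tool_rot: [149.1, 89.9, -152.9]
contact_force: [-0.6, 1.2, -2.3]
gripper_width: 0.357
t 47.55 pos [0.5032 0.0904 0.2893] jaw 148.0 j1,j6 [ 10.2 -47.8] w 30.4 F [-0.6  1.2 -2.3]
shift now-axes mm [ 29.2 196.3 213. ] | goal-axes [ 29.3 196.4 212.9] turn [ 0.  -0.1 -0. ]
```

```bash
python3 -m jog '[[[0,0.014,0.016],[0,0,0],0.02],[[0,0.026,0.028],[0,0,0],0.02],[[0,0.026,0.028],[0,0,0],0.02],[[0,0.026,0.028],[0,0,0],0.02],[[0,0.026,0.028],[0,0,0],0.02],[[0,0.026,0.028],[0,0,0],0.02],[[0,0.026,0.028],[0,0,0],0.02],[[0,0.022,0.024],[0,0,0],0.02]]'; python3 -m jog '[[[0,0,0],[0,0,0],0.02],[[0,0,0],[0,0,0],0.02]]'; python3 go.py .4495 .375 .18 148
```

```text
t: 48.35
position: [0.4466, 0.3712, 0.2739]
tool_rot: [157.8, 88.7, -144.8]
contact_force: [-0.0, -0.3, -1.7]
gripper_width: 0.358
t: 48.55
position: [0.4438, 0.3748, 0.2685]
tool_rot: [156.9, 88.3, -145.3]
contact_force: [0.0, 0.3, -1.7]
gripper_width: 0.357
t 48.55 pos [0.4438 0.3748 0.2685] jaw 147.8 j1,j6 [ 40.1 -17.7] w 30.5 F [ 0.   0.3 -1.7]
shift now-axes mm [88.3 -5.8  5.7] | goal-axes [88.5 -4.8  3.2] turn [-0.2 -1.6 -0.7]
```

```bash
python3 -m jog '[[[0.01,-0.005,0.003],[-0.2,-1.6,-0.7],0.02],[[0.03,0,0],[0,0,0],0.02],[[0.03,0,0],[0,-0.2,0],0.02],[[0.01,0,0],[0,0,0],0.02],[[0,0,0],[0,0,0],0.02]]'; python3 go.py .4495 .375 .1221 148
```

```text
t: 49.05
position: [0.449, 0.3689, 0.182]
tool_rot: [169.3, 89.9, -133.0]
contact_force: [-0.7, -0.5, -1.8]
gripper_width: 0.355
t 49.05 pos [0.449  0.3689 0.182 ] jaw 147.7 j1,j6 [ 39.4 -18.3] w 30.3 F [-0.7 -0.5 -1.8]
shift now-axes mm [59.9  2.9  5.6] | goal-axes [59.9  2.9  5.4] turn [-0.3 -0.1 -0. ]
```

```bash
python3 -m jog '[[[0.01,0.003,0.0055],[-0.3,0,0],0.02],[[0.02,0,0],[0,0,0],0.02],[[0.012,0,0],[0,0,0],0.02],[[0,0,0],[0,0,0],0.02]]'; python3 go.py .4495 .375 .1221 148
python3 - <<'E'
from h import *
c=Cam('wrist');cv2.imwrite('pics/w22.png',c.img)
E
```

```text
t: 49.45
position: [0.4522, 0.3766, 0.1417]
tool_rot: [-18.8, 89.8, 39.2]
contact_force: [0.2, -0.8, -3.2]
gripper_width: 0.356
t 49.45 pos [0.4522 0.3766 0.1417] jaw 148.0 j1,j6 [ 39.8 -18.2] w 30.4 F [ 0.2 -0.8 -3.2]
shift now-axes mm [19.6  1.5 -2.9] | goal-axes [19.6  1.4 -2.8] turn [-0.   0.2  0.1]
```

View pics/w22.png

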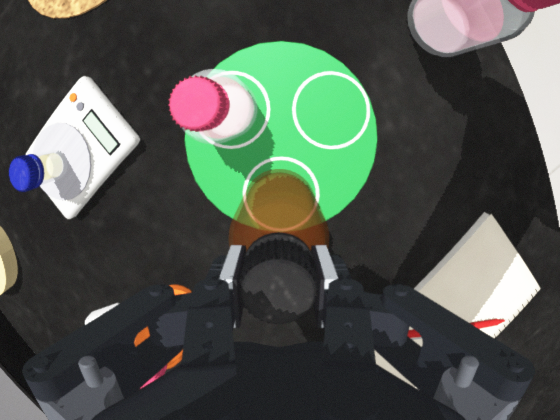

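The dark bottle is now over its ring, which is centred at (281,195). I'm lowering it gently.

```bash
python3 -m jog '[[[0.008,0.001,-0.003],[0,0.2,0.1],0.02],[[0.006,0,0],[0,0,0],0.02],[[0,0,0],[0,0,0],0.02]]'; python3 go.py .4495 .375 .1221 148; python3 -m jog '[[[0.003,0,0],[0,0,0],0.02],[[0,0,0],[0,0,0],0.02],[[0,0,0],[0,0,0],0.02]]'; python3 go.py .4495 .375 .1221 148
```

```text
t: 49.8
position: [0.4512, 0.3761, 0.1301]
tool_rot: [-11.8, 89.7, 46.1]
contact_force: [0.0, -1.0, -1.7]
gripper_width: 0.359
t 49.8 pos [0.4512 0.3761 0.1301] jaw 148.0 j1,j6 [ 39.8 -18.2] w 30.6 F [ 0.  -1.  -1.7]
shift now-axes mm [ 8.   0.9 -1.9] | goal-axes [ 8.   0.9 -1.8] turn [-0.   0.3  0.1]
t: 50.1
position: [0.4516, 0.3764, 0.1275]
tool_rot: [-13.1, 89.6, 44.8]
contact_force: [-0.5, 0.7, -1.5]
gripper_width: 0.357
t 50.1 pos [0.4516 0.3764 0.1275] jaw 148.0 j1,j6 [ 39.8 -18.2] w 30.5 F [-0.5  0.7 -1.5]
shift now-axes mm [ 5.4  1.  -2.3] | goal-axes [ 5.4  1.  -2.3] turn [-0.   0.4  0.1]
```

```bash
python3 -m jog '[[[0.003,0.001,-0.002],[0,0.4,0.1],0.02],[[0,0,0],[0,0,0],0.02],[[0.0015,0,0],[0,0,0],0.02],[[0,0,0],[0,0,0],0.02]]'; python3 go.py .4495 .375 .1221 148; python3 -m jog '[[[0.0015,0,-0.0005],[0,0,0],0.02],[[0,0,0],[0,0,0],0.02],[[0,0,0],[0,0,0],0.02]]'; python3 go.py .4495 .375 .1221 148;python3 -c "
from h import *
for i in range(3):Cam('top');print(observe()['contact_force'],observe()['position'])"
```

```text
t: 50.5
position: [0.4497, 0.3753, 0.1231]
tool_rot: [16.1, 90.0, 74.0]
contact_force: [1.0, 0.2, -2.0]
gripper_width: 0.366
t 50.5 pos [0.4497 0.3753 0.1231] jaw 148.0 j1,j6 [ 39.8 -18.1] w 31.3 F [ 1.   0.2 -2. ]
shift now-axes mm [ 1.  -0.  -0.4] | goal-axes [ 1.  -0.  -0.4] turn [-0.  0. -0.]
t: 50.8
position: [0.4499, 0.3754, 0.1224]
tool_rot: [-8.5, 89.9, 49.5]
contact_force: [-0.6, -0.5, -2.4]
gripper_width: 0.357
t 50.8 pos [0.4499 0.3754 0.1224] jaw 148.0 j1,j6 [ 39.8 -18.1] w 30.5 F [-0.6 -0.5 -2.4]
shift now-axes mm [ 0.3  0.1 -0.5] | goal-axes [ 0.3  0.1 -0.5] turn [-0.   0.1  0. ]
[ 1.26839628  1.30703482 -2.68269878] [0.4498241  0.37532434 0.12232025]
[ 0.00457677  0.52684514 -1.81427926] [0.44977403 0.37528071 0.12225468]
[-0.1163154   0.13932719 -1.96391715] [0.44979411 0.37528421 0.12224008]
```

```bash
python3 -m jog '[[[0.0012,0,0],[0,0,0],0.02],[[0,0,0],[0,0,0],0.02],[[0.001,0,0],[0,0,0],0.02]]'; python3 -c "
from h import *
for i in range(4):Cam('top');print(observe()['contact_force'],observe()['position'])"
```

```text
t: 51.25
position: [0.4504, 0.3762, 0.1222]
tool_rot: [-8.0, 89.7, 50.0]
contact_force: [-1.5, 0.4, 5.0]
gripper_width: 0.36
[-0.92254569  0.12228968  2.46987854] [0.45038989 0.37615179 0.12221316]
[-0.58840265  0.46186128  4.63461267] [0.45037495 0.3761022  0.12222455]
[-1.2329504   0.51105167  3.81862374] [0.45038407 0.37611083 0.12221049]
[-0.99088749  1.24978892  4.0226935 ] [0.45037553 0.37610023 0.12218407]
```

Firm contact. Releasing.

```bash
python3 -m jog '[[[0,0,0],[0,0,0],0.04],[[0,0,0],[0,0,0],0.055],[[0,0,0],[0,0,0],0.055],[[-0.02,0,0],[0,0,0],0.055],[[-0.04,0,0],[0,0,0],0.055],[[-0.04,0,0],[0,0,0],0.055],[[-0.02,0,0],[0,0,0],0.055],[[0,0,0],[0,0,0],0.055]]'; python3 -m jog '[[[0,0,0],[8.55,0,0],0.055],[[0,0,0],[8.55,0,0],0.055],[[0,0,0],[8.55,0,0],0.055],[[0,0,0],[8.55,0,0],0.055],[[0,0,0],[8.55,0,0],0.055],[[0,0,0],[8.55,0,0],0.055],[[0,0,0],[8.5,0,0],0.055],[[0,0,0],[0,0,0],0.055]]';  python3 go.py .4305 .0507 .24 88
python3 - <<'E'
from h import *
c=Cam('wrist');cv2.imwrite('pics/w23.png',c.img)
E
```

```text
t: 52.25
position: [0.4488, 0.374, 0.2413]
tool_rot: [163.7, 89.7, -138.3]
contact_force: [-0.2, 1.1, 0.6]
gripper_width: 0.646
t: 53.05
position: [0.4458, 0.371, 0.2276]
tool_rot: [-136.1, 88.8, -138.6]
contact_force: [-1.0, 0.3, -0.6]
gripper_width: 0.645
t 53.05 pos [0.4458 0.371  0.2276] jaw 87.5 j1,j6 [39.8 42.3] w 55.1 F [-1.   0.3 -0.6]
shift now-axes mm [  -7.7 -320.8   -1.4] | goal-axes [ -12.4 -320.6   -4.1] turn [-0.5 -0.9  0.8]
```

View pics/w23.png

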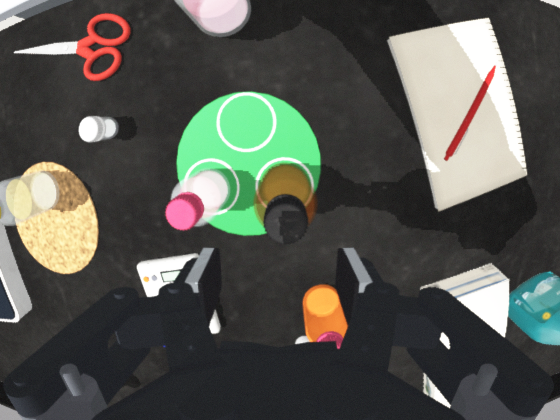

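Pink at (185,210) and dark at (286,217) both stand on their own rings. Next is the yellow bottle.

```bash
python3 -m jog '[[[-0.008,-0.025,-0.003],[-0.5,-0.9,0.8],0.055],[[0,-0.043,0],[0,0,0],0.055],[[0,-0.043,0],[0,0,0],0.055],[[0,-0.043,0],[0,0,0],0.055],[[0,-0.043,0],[0,0,0],0.055],[[0,-0.043,0],[0,0,0],0.055],[[0,-0.043,0],[0,0,0],0.055],[[0,-0.03,0],[0,0,0],0.055]]'; python3 -m jog '[[[0,0,0],[0,0,0],0.055],[[0,0,0],[0,0,0],0.055]]'; python3 go.py .4305 .0507 .18 88
```

```text
t: 53.9
position: [0.4342, 0.051, 0.2284]
tool_rot: [-143.3, 89.6, -143.0]
contact_force: [-0.1, 0.3, 0.1]
gripper_width: 0.647
t: 54.1
position: [0.4333, 0.0474, 0.2275]
tool_rot: [-144.6, 89.5, -144.5]
contact_force: [0.6, 0.2, -0.1]
gripper_width: 0.644
t 54.1 pos [0.4333 0.0474 0.2275] jaw 90.1 j1,j6 [6.4 6.3] w 55.0 F [ 0.6  0.2 -0.1]
shift now-axes mm [47.5  3.5 -2.5] | goal-axes [47.5  3.2 -2.9] turn [ 2.1 -0.4  0.3]
```

```bash
python3 -m jog '[[[0.01,0.0033,-0.0027],[2.1,-0.4,0.3],0.055],[[0.03,0,0],[0,0,0],0.055],[[0.03,0,0],[0,0,0],0.055],[[0.01,0,0],[0,0,0],0.055],[[0,0,0],[0,0,0],0.055]]'; python3 go.py .4305 .0507 .1086 88
python3 - <<'E'
from h import *
c=Cam('wrist');cv2.imwrite('pics/w24.png',c.img)
E
```

```text
t: 54.6
position: [0.4318, 0.0555, 0.1453]
tool_rot: [38.4, 89.8, 37.1]
contact_force: [-0.1, 0.2, 0.1]
gripper_width: 0.648
t 54.6 pos [0.4318 0.0555 0.1453] jaw 88.7 j1,j6 [7.3 8.5] w 55.4 F [-0.1  0.2  0.1]
shift now-axes mm [36.7 -4.9 -1.2] | goal-axes [36.7 -4.9 -1.1] turn [ 0.7  0.2 -0.1]
```

View pics/w24.png

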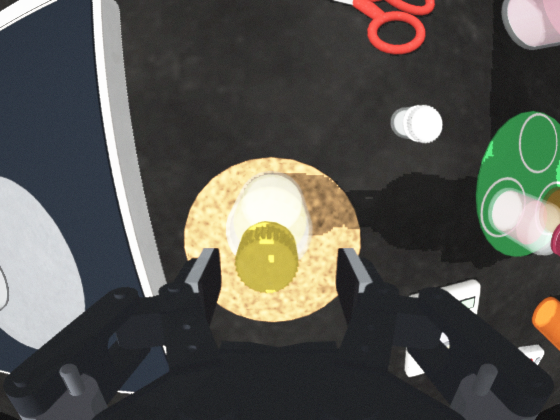

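```bash
python3 -m jog '[[[0.008,-0.005,-0.001],[0.7,0.2,0],0.055],[[0.012,0,0],[0,0,0],0.055],[[0.008,0,0],[0,0,0],0.055],[[0,0,0],[0,0,0],0.055]]'; python3 go.py .4305 .0507 .1086 88
```

```text
t: 55.05
position: [0.4345, 0.0512, 0.1202]
tool_rot: [24.9, 89.5, 22.9]
contact_force: [-0.5, 0.4, 0.2]
gripper_width: 0.641
t 55.05 pos [0.4345 0.0512 0.1202] jaw 88.1 j1,j6 [6.6 8.6] w 54.8 F [-0.5  0.4  0.2]
shift now-axes mm [11.6 -0.7 -4. ] | goal-axes [11.6 -0.6 -3.9] turn [ 0.1  0.4 -0.2]
```

```bash
python3 -m jog '[[[0.006,-0.0005,-0.004],[0,0.4,-0.2],0.055],[[0.003,0,0],[0,0,0],0.055],[[0.001,0,0],[0,0,0],0.055],[[0,0,0],[0,0,0],0.055]]'; python3 go.py .4305 .0507 .1086 88;  python3 -m jog '[[[0,0,0],[0,0,0],0.035],[[0,0,0],[0,0,0],0.02],[[0,0,0],[0,0,0],0.02],[[0,0,0],[0,0,0],0.02],[[0,0,0],[0,0,0],0.02],[[0,0,0],[0,0,0],0.02]]';  python3 go.py .4305 .0507 .1086 88
```

```text
t: 55.45
position: [0.4312, 0.0507, 0.1107]
tool_rot: [-2.0, 89.9, -3.9]
contact_force: [-0.1, -1.2, 1.0]
gripper_width: 0.645
t 55.45 pos [0.4312 0.0507 0.1107] jaw 88.1 j1,j6 [6.7 8.7] w 55.1 F [-0.1 -1.2  1. ]
shift now-axes mm [ 2.1 -0.  -0.7] | goal-axes [ 2.1 -0.  -0.7] turn [0.1 0.1 0. ]
t: 56.05
position: [0.4315, 0.0505, 0.1112]
tool_rot: [-8.0, 89.8, -10.0]
contact_force: [-0.3, 0.3, -0.5]
gripper_width: 0.357
t 56.05 pos [0.4315 0.0505 0.1112] jaw 88.0 j1,j6 [6.7 8.7] w 30.5 F [-0.3  0.3 -0.5]
shift now-axes mm [ 2.6  0.2 -1. ] | goal-axes [ 2.6  0.2 -1. ] turn [0.  0.2 0. ]
```

```bash
python3 -m jog '[[[-0.01,0,0],[0,0,0],0.02],[[-0.02,0,0],[0,0,0],0.02],[[-0.03,0,0],[0,0,0],0.02],[[-0.03,0,0],[0,0,0],0.02],[[-0.03,0,0],[0,0,0],0.02],[[-0.03,0,0],[0,0,0],0.02],[[-0.01,0,0],[0,0,0],0.02],[[0,0,0],[0,0,0],0.02]]';  python3 go.py .372 .337 .26 88
```

```text
t: 56.85
position: [0.4275, 0.0505, 0.277]
tool_rot: [-169.6, 89.7, -171.6]
contact_force: [-0.5, -0.1, -3.7]
gripper_width: 0.358
t 56.85 pos [0.4275 0.0505 0.277 ] jaw 88.1 j1,j6 [6.7 8.7] w 30.6 F [-0.5 -0.1 -3.7]
shift now-axes mm [ 17.  284.5 -65.1] | goal-axes [ 17.  284.4 -65.5] turn [ 0.1 -0.3  0.1]
```

```bash
python3 -m jog '[[[0,0.025,-0.006],[0,0,0],0.02],[[0,0.037,-0.0085],[0,0,0],0.02],[[0,0.037,-0.0085],[0,0,0],0.02],[[0,0.037,-0.0085],[0,0,0],0.02],[[0,0.037,-0.0085],[0,0,0],0.02],[[0,0.037,-0.0085],[0,0,0],0.02],[[0,0.037,-0.0085],[0,0,0],0.02],[[0,0.03,-0.007],[0,0,0],0.02]]'; python3 -m jog '[[[0,0,0],[0,0,0],0.02],[[0,0,0],[0,0,0],0.02]]';   python3 go.py .372 .337 .18 88
```

```text
t: 57.65
position: [0.3676, 0.3329, 0.2619]
tool_rot: [-148.0, 88.4, -150.6]
contact_force: [0.9, -0.5, -2.4]
gripper_width: 0.357
t: 57.85
position: [0.365, 0.3356, 0.2571]
tool_rot: [-146.9, 88.0, -149.1]
contact_force: [-0.4, -0.7, -2.7]
gripper_width: 0.36
t 57.85 pos [0.365  0.3356 0.2571] jaw 87.8 j1,j6 [42.4 44.5] w 30.7 F [-0.4 -0.7 -2.7]
shift now-axes mm [76.8  3.2  9.2] | goal-axes [77.1  1.7  7. ] turn [-0.2 -1.7  1.1]
```

```bash
python3 -m jog '[[[0.01,0.0015,0.007],[-0.2,-1.7,1.1],0.02],[[0.03,0,0],[0,0,0],0.02],[[0.03,0,0],[0,-0.2,0.2],0.02],[[0,0,0],[0,0,0],0.02],[[0,0,0],[0,0,0],0.02]]';   python3 go.py .372 .337 .1112 88
```

```text
t: 58.35
position: [0.3712, 0.3306, 0.1815]
tool_rot: [-83.5, 89.9, -85.8]
contact_force: [0.6, 0.3, -2.4]
gripper_width: 0.357
t 58.35 pos [0.3712 0.3306 0.1815] jaw 87.7 j1,j6 [41.7 44. ] w 30.5 F [ 0.6  0.3 -2.4]
shift now-axes mm [70.3  6.6  0.5] | goal-axes [70.3  6.5  0.6] turn [-0.3  0.   0.1]
```

```bash
python3 -m jog '[[[0.01,0.0065,0.0005],[-0.3,0,0.1],0.02],[[0.02,0,0],[0,0,0],0.02],[[0.02,0,0],[0,0,0],0.02],[[0.005,0,0],[0,0,0],0.02],[[0,0,0],[0,0,0],0.02]]';   python3 go.py .372 .337 .1112 88
python3 - <<'E'
from h import *
c=Cam('wrist');cv2.imwrite('pics/w25.png',c.img)
E
```

```text
t: 58.85
position: [0.3766, 0.3404, 0.1299]
tool_rot: [45.3, 89.3, 43.2]
contact_force: [0.4, 0.8, -3.0]
gripper_width: 0.357
t 58.85 pos [0.3766 0.3404 0.1299] jaw 88.0 j1,j6 [42.1 44.2] w 30.5 F [ 0.4  0.8 -3. ]
shift now-axes mm [18.6 -3.7 -4.6] | goal-axes [18.7 -3.5 -4.5] turn [-0.   0.5 -0.5]
```

View pics/w25.png

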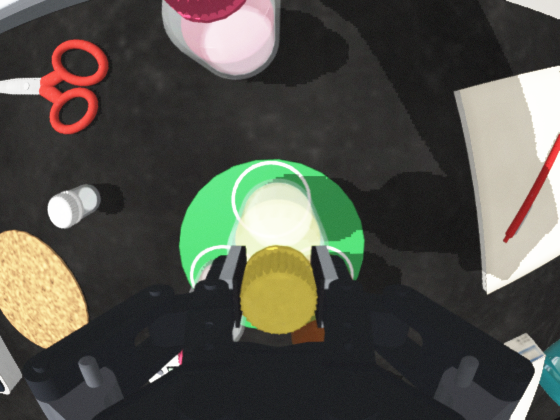

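```bash
python3 -m jog '[[[0.005,-0.0035,-0.0045],[0,0.5,-0.5],0.02],[[0.006,0,0],[0,0,0],0.02],[[0.002,0,0],[0,0,0],0.02],[[0,0,0],[0,0,0],0.02]]';   python3 go.py .372 .337 .1112 88
```

```text
t: 59.3
position: [0.3733, 0.3386, 0.1192]
tool_rot: [46.0, 89.7, 43.9]
contact_force: [-0.8, -0.8, -2.5]
gripper_width: 0.36
t 59.3 pos [0.3733 0.3386 0.1192] jaw 88.0 j1,j6 [42.2 44.2] w 30.7 F [-0.8 -0.8 -2.5]
shift now-axes mm [ 8.  -1.7 -1.3] | goal-axes [ 8.  -1.6 -1.3] turn [-0.   0.2 -0.2]
```

```bash
python3 -m jog '[[[0.005,-0.0016,-0.0013],[0,0.2,-0.2],0.02],[[0,0,0],[0,0,0],0.02],[[0,0,0],[0,0,0],0.02]]';   python3 go.py .372 .337 .1112 88; python3 -m jog '[[[0.0025,-0.0005,0],[0,0,0],0.02],[[0,0,0],[0,0,0],0.02],[[0,0,0],[0,0,0],0.02]]';   python3 go.py .372 .337 .1112 88
```

```text
t: 59.6
position: [0.3721, 0.3371, 0.1141]
tool_rot: [-156.6, 90.0, -158.6]
contact_force: [0.4, 1.0, -2.4]
gripper_width: 0.361
t 59.6 pos [0.3721 0.3371 0.1141] jaw 88.0 j1,j6 [42.2 44.2] w 30.8 F [ 0.4  1.  -2.4]
shift now-axes mm [ 2.9 -0.1 -0.1] | goal-axes [ 2.9 -0.1 -0.1] turn [-0. -0.  0.]
t: 59.9
position: [0.3722, 0.3366, 0.1115]
tool_rot: [54.0, 90.0, 52.0]
contact_force: [-0.1, -0.1, -2.0]
gripper_width: 0.361
t 59.9 pos [0.3722 0.3366 0.1115] jaw 88.0 j1,j6 [42.1 44.2] w 30.8 F [-0.1 -0.1 -2. ]
shift now-axes mm [ 0.3  0.4 -0.2] | goal-axes [ 0.3  0.4 -0.2] turn [-0.  0. -0.]
```

```bash
python3 -m jog '[[[0.0012,0,0],[0,0,0],0.02],[[0,0,0],[0,0,0],0.02],[[0.001,0,0],[0,0,0],0.02]]'; python3 -c "
from h import *
for i in range(4):Cam('top');print(observe()['contact_force'],observe()['position'])"
```

```text
t: 60.2
position: [0.3731, 0.337, 0.1112]
tool_rot: [29.6, 89.8, 27.6]
contact_force: [-1.3, -1.3, 5.5]
gripper_width: 0.356
[-0.94686494 -0.31044903  3.73433166] [0.37302366 0.33695406 0.11118132]
[-0.96206839 -1.35653263  3.30520295] [0.37299731 0.3369328  0.11117434]
[-1.11660988 -2.34572493  3.5754276 ] [0.37299884 0.33694251 0.11118489]
[-1.19665411 -1.95913915  4.50871457] [0.37299813 0.33696165 0.11117569]
```

```bash
python3 -m jog '[[[0,0,0],[0,0,0],0.04],[[0,0,0],[0,0,0],0.055],[[0,0,0],[0,0,0],0.055],[[-0.02,0,0],[0,0,0],0.055],[[-0.04,0,0],[0,0,0],0.055],[[-0.04,0,0],[0,0,0],0.055],[[-0.04,0,0],[0,0,0],0.055],[[0,0,0],[0,0,0],0.055]]';python3 -m jog '[[[0,0,0],[0,0,0],0.055],[[0,0,0],[0,0,0],0.055]]'
python3 - <<'E'
from h import *
c=Cam('wrist');cv2.imwrite('pics/w26.png',c.img)
c=Cam('side');cv2.imwrite('pics/s26.png',c.img)
E
```

```text
t: 61.2
position: [0.3718, 0.3366, 0.253]
tool_rot: [-145.7, 89.9, -147.7]
contact_force: [-0.3, -0.5, -0.5]
gripper_width: 0.642
t: 61.4
position: [0.3721, 0.3369, 0.2531]
tool_rot: [-165.8, 89.9, -167.8]
contact_force: [-0.2, -0.3, -0.7]
gripper_width: 0.642
```

View pics/w26.png

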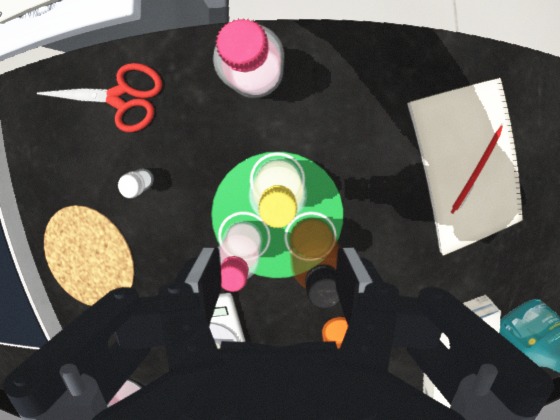

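View pics/s26.png

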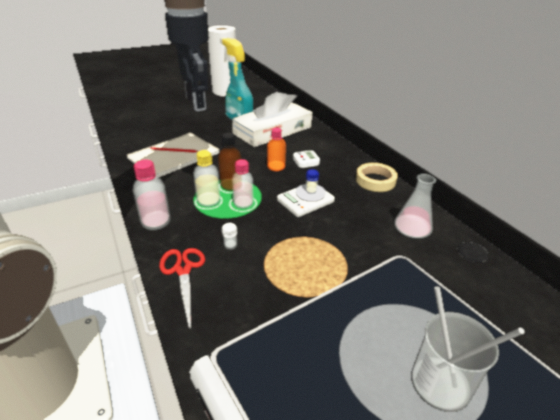

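Everything stands where it should. As a last check I'll compare the cap pixels with the start images and take an enlarged crop.

Run:
```python
from h import *
s=Cam('side');c=Cam('wrist')
print('yel',blobs(s,(22,120,100),(34,255,255),(190,145,220,170))[0][0],'was 203.0,158.3');print('pink',blobs(s,(160,120,100),(178,255,255),(230,155,256,180))[0][0],'was 241.6,166.3')
a=cv2.resize(s.img[130:220,185:345],(800,450),interpolation=cv2.INTER_CUBIC);cv2.imwrite('pics/f1.png',a)
cv2.imwrite('pics/f2.png',cv2.resize(c.img[145:315,200:360],(565,600),interpolation=cv2.INTER_CUBIC))
```

```text
yel (214, [197, 150, 16, 16], [203.9, 158.0]) was 203.0,158.3
pink (180, [235, 159, 14, 15], [241.7, 166.0]) was 241.6,166.3
```

View pics/f1.png

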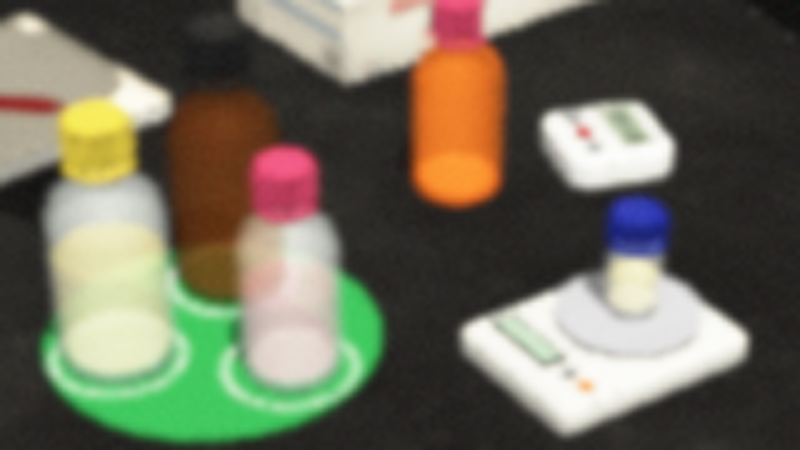

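View pics/f2.png

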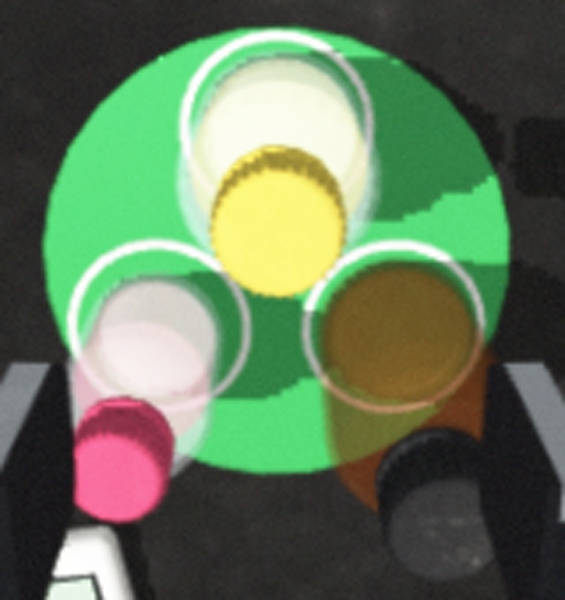

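The bottles match the start. The vial may be a few mm off the pan centre, so I'll check that with the side and wrist cameras before handing in.

Run:
```python
from h import *
s=Cam('side');t=Cam('top')
cv2.imwrite('pics/f3.png',cv2.resize(s.img[165:215,275:340],(780,600),interpolation=cv2.INTER_CUBIC))
cv2.imwrite('pics/f4.png',cv2.resize(t.img[155:205,255:315],(720,600),interpolation=cv2.INTER_CUBIC))
```

```text
(no output)
```

View pics/f3.png

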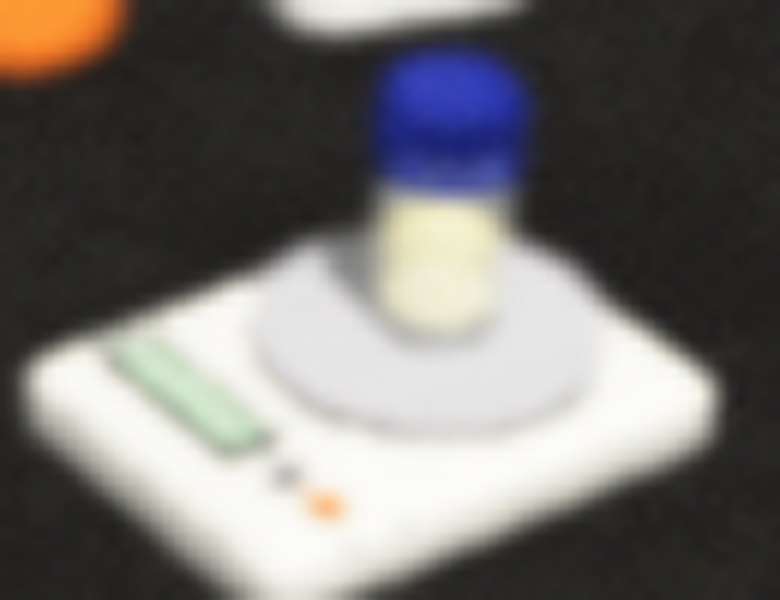

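View pics/f4.png

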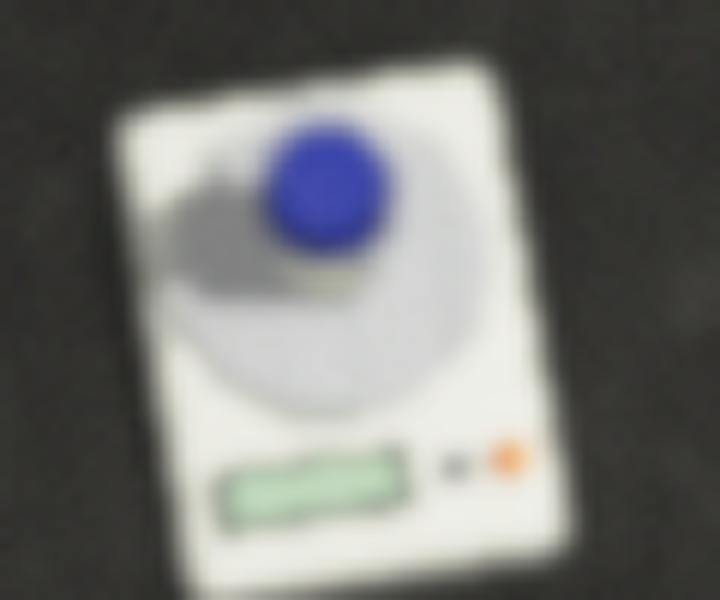

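Run:
```python
from h import *
s=Cam('side');t=Cam('top')
T=lambda x,y,z:t.plane(255+(x+.5)/12-.5,155+(y+.5)/12-.5,z)[:2].round(4)
S=lambda x,y,z:s.plane(275+(x+.5)/12-.5,165+(y+.5)/12-.5,z)[:2].round(4)
print('top pan',T(324,262,.026),'cap top',T(327,186,.08))
print('side pan',S(427,329,.026),'cap top',S(452,90,.08),'base',S(440,313,.026))
# predicted pixel in f3 of base front edge for vial at pan centre
```

```text
top pan [0.5965 0.2401] cap top [0.5979 0.239 ]
side pan [0.598  0.2351] cap top [0.6006 0.2366] base [0.6032 0.2389]
```

The three cameras put the vial within about 2–3 mm of the pan centre, by cap position relative to the pan. The arm is clear of everything, so I'm handing in.

```bash
python3 -c "
from cell import finish_job,observe
print(observe()['t']);print(finish_job())"
```

```text
61.8
the job is handed in; nothing more can be done
None
```

The job is handed in at 61.8 s. I set the yellow, dark and pink bottles on the cork mat, stood the blue vial on the balance pan, then returned pink, dark and yellow to their own rings. Each item was lowered to contact before release, and I never approached the flask, white vial or timer.

- **Bottles:** All three stand inside their rings. In the side view the pink and yellow caps sit within 1 pixel of where they started. I checked the dark bottle only by eye in the wrist and side pictures.
- **Vial:** It stands upright on the pan. By its cap, the three cameras put it 2–3 mm from the pan centre. A rougher reading of its base in the side view disagreed, at about 6 mm. I trusted the cap readings and did not move it.
- **Contact:** The z force at the vial's touchdown stayed close to noise, so I took contact from the height no longer dropping.

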